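# Pack LC columns with their guards into the hinged case

### The arm

A 7-joint arm with a two-finger parallel gripper is mounted at the origin on a cart in front of the work surface, level with it; the furniture and walls round the work are solid. World frame = base frame: x ahead of the robot, y to its left, z up, the work surface at z = 0. Lengths are in m, angles in rad, forces in N, time in s.
With the tool pointing down it reaches from about 0.4 to 0.75 m from the base axis. Payload 19.5 kg.
Tool frame: the origin (TCP) lies between the finger pads; the fingertips stand 17 mm ahead of it and the grasp point (between the pads) lies 2 mm behind it (r.tip_extent is the distance from the TCP to the fingertips, in m); z points along the fingers, y is the line along which they close (so a half turn about z gives the same grasp; the last joint's range is limited). The gripper opens to 85 mm and grips with 20 to 120 N. Pads are 22 mm wide; open, the fingers measure 114 mm over their backs; the gripper's body (76 mm by 85 mm) begins 54 mm behind the grasp point. The pads swing forward as they close: fully open they stand 13 mm farther back than shut.
Start: joints at [-1.218, 0.707, -0.028, 1.485, 0.022, 0.951, -0.075], TCP at [0.221, 0.531, 0.248] pointing down, gripper open.
Joint ranges: [-2.71, 2.71], [-0.32, 2.16], [-1.57, 1.52], [0, 2.45], [-1.46, 4.6], [0, 2.02], [-2.83, 2.83]. Speed limits (rad/s): [1.89, 1.89, 2.57, 2.57, 3.01, 3.01, 3.01].

### API

Orientations are given as [roll, pitch, yaw] about the fixed x, y, z axes, in that order (R = Rz(yaw) Ry(pitch) Rx(roll)).
In Python, from workcell import r gives the robot as it stands.
- The arm moves only by the tool servo_tool, never from a script. Its argument "targets" is a list that holds one entry, the list of rows, each a list of 7 numbers: the turn, a rotation vector about the world's x, y, z in units of 6 degrees (1.0 is 6 degrees), then the shift along the world's x, y, z in units of 50 mm (1.0 is 50 mm), then the finger opening in mm, from 0 to 85.4. In form: [[[wx, wy, wz, tx, ty, tz, claw], ...]]. A call has 1 to 20 rows; each row is the pose to reach, as a shift and turn from the pose commanded when the call began; what a row does not reach only later rows make up. A row lasts 1/8 s, in which the tool goes at most 62.5 mm and 10.7 degrees, less where a joint would pass 70% of its speed; a pose out of reach is approached as far as the arm can. A call with a gripper value outside its range is refused whole. The fingers move at their own pace and stop on an object; the grip force is fixed at half the most. Time passes only in rows, so rows that repeat a pose let the fingers close. It gives the time, the measured TCP pose, the force, the opening and the grip force at its end, in the units of the state.
- r.state(): the state, without advancing time (a new reading comes with each control period).
- r.camera(name): name is "scene" or "top" or "wrist"; returns a dict with "frame" (384x512x3 uint8, red, green, blue), "camera_matrix" (3x3 intrinsics, pixels), "rvec" (rotation vector, rad) and "tvec" (3), from world to camera coordinates, as OpenCV has them; the wrist camera has in their place "mount" (4x4, takes a point from camera to tool coordinates, whose origin is the TCP and whose axes are the flange's). Camera axes: x right, y down, z forward; pixel columns grow to the right and rows downward; lengths in m; the calibration is good to about 2 mm. A picture is of the moment at which its call begins: read the wrist's pose just before it. There is no depth.
- r.sign_off(): hands the job in; it is judged then, once.
Trained networks look in the newest picture that a camera, given by its name, has taken for a name from the list of things; names that differ only in an ending like _2 or _b are one class to them, and where a whole thing is asked for, a point or a joint stands for the part that bears it (a point fixed in the world has none). Each returns a list of dicts, best first, with "conf" (0 to 1); they miss things now and then, are a little off and sometimes report something else, mostly with a low value. They report only what shows in the picture. A call takes as long as a camera call.
- r.recognise(camera, name): "box" ([left, top, right, bottom] in pixels, round what is visible of it).
- r.mark_of(camera, name): "at" ([column, row] in pixels: a listed point, or the origin of a listed thing).
The state is a dict: "t": time; "joint_pos": joint angles; "qd": joint speeds; "effort": joint torques, N m; "ee_pos": TCP position; "tcp_rot": TCP orientation; "wrist_force": force on the tool from outside, world axes, zero at the start; "wrist_torque": the same for the moment, N m; "finger_gap": opening from 0.0 (shut) to 1.0 (fully open); "grasp_force": force on a finger pad.
Only numpy, scipy, OpenCV 4.12 (cv2) and the standard library are available. Lean on these libraries where they do the work, as an engineer would, in place of code of your own. Each camera call takes 0.05 s, during which the arm holds its last target. There are 200 camera calls.

### The job

Pack the chromatography columns away: lay each of the three columns in the row of the open case that is made for it, and each guard cartridge that lies on the bench in the end cradle of the row of its matching column (long guard with the long column, short guard with the short column, thick guard with the thick column), all the way down in their cradles. When everything is in, fold the lid over by its handle until the two halves of the case meet edge to edge, and only then swing both clips up against the case so that they hook over the lid's rim. Leave the other things on the bench where they are.

Things in the scene. Friction and masses are not known exactly. Their poses are not given: they have to be found in the camera images.
- case: Open lower half of a grey column case, 274 x 168 x 28 mm, walls and floor 4 mm, fixed; origin at the centre of its underside. x runs along its three rows (y = +46 long, 0 thick, -46 mm short), hinge line on the -y side (y = -84, z = 28 mm), clips on the +y side. V cradles, open on top, centre a part within about 6 mm; between a part's two ribs it is free to the floor for fingers.
- seat_column_long (a point): Where the middle of the long column belongs (axis along the case's x, 26 mm above the underside); its barrel rests on two 8 mm V ribs 62 mm either side of here, just inside its nuts, with 5 mm end play; rib tops are 29 mm above the underside.
- seat_column_wide (a point): Where the middle of the thick column belongs (axis along the case's x, 26 mm above the underside); its barrel rests on two 8 mm V ribs 44 mm either side of here, just inside its nuts, with 4 mm end play; rib tops are 29 mm above the underside.
- seat_column_short (a point): Where the middle of the short column belongs (axis along the case's x, 26 mm above the underside); its barrel rests on two 8 mm V ribs 37 mm either side of here, just inside its nuts, with 5 mm end play; rib tops are 29 mm above the underside.
- seat_guard_long (a point): Where the middle of the long guard belongs (axis along the case's x, 26 mm above the underside), at the far end (+x) of the long column's row; its end stubs rest on two 6 mm V ribs 26.5 mm either side of here, with 3.5 mm end play; rib tops are 28 mm above the underside.
- seat_guard_wide (a point): Where the middle of the thick guard belongs (axis along the case's x, 26 mm above the underside), at the far end (+x) of the thick column's row; its end stubs rest on two 6 mm V ribs 23.5 mm either side of here, with 3.5 mm end play; rib tops are 28 mm above the underside.
- seat_guard_short (a point): Where the middle of the short guard belongs (axis along the case's x, 26 mm above the underside), at the far end (+x) of the short column's row; its end stubs rest on two 6 mm V ribs 19.5 mm either side of here, with 3.5 mm end play; rib tops are 28 mm above the underside.
- lid (a joint): Lid angle (rad): 0 = closed edge to edge, 3.1 = folded back flat on the case's -y side; starts at 2.3 to 2.9, its edge 8 to 20 cm high. It stays where left (friction hinge); up to 4 N at the handle moves it. Shell 274 x 168 x 26 mm; closed, its top is 54 mm above the case's underside. Pads in it clear seated parts by 2 mm; a part not seated keeps it from closing.
- handle (a point): Middle of the handle bar on the lid's free long edge: black bar 11 mm thick, 84 mm long, parallel to the case's x, 32 mm gap to the lid. 206 mm from the hinge line in the lid's plane and 12 mm off that plane to the lid's outer side; with the lid closed at y = +122, z = 40 mm of the case. The bar can turn between the finger pads.
- clip_near (a joint): Steel swing clip at x = -90 mm on the case's +y side, 36 mm wide, 48 mm long, pivot at y = +89, z = 10 mm of the case. 0 = upright, its claw over the lid's rim; positive = swung outward (+y) and down; starts at 0.45 to 0.65 rad, stays where left, moves at a light push of 1 to 3 N. Shuts only when the lid is fully down; else the claw meets the edge of the lid's rim.
- clip_near_tip (a point): Outer end of the near clip's thumb tab, 48 mm from its pivot.
- clip_far (a joint): Swing clip at x = +90 mm of the case's +y side, the same as the near one.
- clip_far_tip (a point): Outer end of the far clip's thumb tab, 48 mm from its pivot.
- column_long_mid (a point): Middle of the long steel column, on its axis, 7 mm above the bench as it lies: 186 mm long, barrel 12 mm thick between nuts of 16 x 14 mm that begin 71 mm from the middle. Its y axis lies along its length (either way round).
- column_wide: Thick steel column, origin at its middle on its axis, 13 mm above the bench as it lies: 160 mm long, barrel 20 mm thick between octagonal nuts 26 mm across flats that begin 52 mm from the middle; 0.25 kg. Its y axis lies along its length (either way round).
- column_short_mid (a point): Middle of the short steel column, on its axis, 7 mm above the bench as it lies: 136 mm long, barrel 12 mm thick between nuts of 16 x 14 mm that begin 46 mm from the middle. Its y axis lies along its length (either way round).
- guard_long: Long slim guard cartridge, origin at its middle on its axis, 7 mm above the bench as it lies: octagonal steel body 14 mm across flats and 40 mm long, with a black stub 8 mm thick and 11 mm long at each end. May be absent. Its y axis lies along its length (either way round).
- guard_short: Short slim guard cartridge, origin at its middle on its axis, 7 mm above the bench as it lies: octagonal steel body 14 mm across flats and 26 mm long, with a black stub 8 mm thick and 11 mm long at each end. May be absent. Its y axis lies along its length (either way round).
- guard_wide: Thick guard cartridge, origin at its middle on its axis, 12 mm above the bench as it lies: octagonal steel body 24 mm across flats and 34 mm long, with a black stub 10 mm thick and 11 mm long at each end. May be absent. Its y axis lies along its length (either way round).
- bench_syringe: Plastic syringe, 24 x 142 x 21 mm, lying on the bench; not part of the job.
- small_spanner: Small open-end spanner, 18 x 122 x 4 mm; not part of the job.

How it is judged:
By the outcome, as a careful person would: the job done as asked, in the order asked, and still so for the second after the job is handed in, with the robot touching nothing.
Of guard_long, guard_short, guard_wide only 2 to 3 are there at a start; the rules pass over those that are not, and their reading is None.
At some moment in a run one of column_long, column_short, column_wide, guard_long, guard_short, guard_wide may be knocked a few centimetres aside while the robot is not near it.
Once in a run the grip may slacken for a moment while it holds something.
It also fails if it takes over 208 s, if anything falls off the work surface, if the arm or the gripper's body presses on something with over 40 N, if the wrist force passes 120 N, or if a joint passes its speed limit or range.

## Working session

There is one attempt and no reset: what is moved stays moved. The work goes in short steps, Python scripts to look and compute and a tool call to move; the robot and the scene stay as the last step left them, time stands still between calls to the robot, and variables do not carry over. Pictures are saved under pics/ and viewed, at most 14 in all, crops included, and the job is handed in when it is done.

Besides the shell and the picture viewer there is one more tool, called after "Call:" in YAML: its name, and indented under it one key for each argument. servo_tool: Moves the arm, as the interface text tells. Its arguments: {"type":"object","properties":{"targets":{"type":"array"}},"required":["targets"]}

```bash
mkdir -p pics; ls
cat > h.py <<'E'
import numpy as np, cv2
from workcell import r
from scipy.spatial.transform import Rotation as R
def pose():
    s=r.state(); return np.array(s["ee_pos"]), s["tcp_rot"], s
def cam(name):
    p,rot,s=pose(); c=r.camera(name); K=np.array(c["camera_matrix"])
    if "mount" in c and c["mount"] is not None:
        T=np.eye(4); T[:3,:3]=R.from_euler("xyz",rot).as_matrix() if np.size(rot)==3 else R.from_quat(rot).as_matrix() if np.size(rot)==4 else np.array(rot).reshape(3,3)
        T[:3,3]=p; W=T@np.array(c["mount"]); Rc=W[:3,:3].T; t=-Rc@W[:3,3]
    else:
        Rc=cv2.Rodrigues(np.array(c["rvec"],float))[0]; t=np.array(c["tvec"],float).ravel()
    return c["frame"],K,Rc,t
def ray(C,px,z):
    f,K,Rc,t=C; d=Rc.T@np.linalg.solve(K,[px[0],px[1],1.]); o=-Rc.T@t
    return o+d*(z-o[2])/d[2]
def proj(C,P):
    f,K,Rc,t=C; q=(np.atleast_2d(P)@Rc.T+t)@K.T; return q[:,:2]/q[:,2:]
def save(fr,n,s=1.5): cv2.imwrite("pics/"+n+".png",cv2.resize(fr[:,:,::-1],None,fx=s,fy=s,interpolation=cv2.INTER_CUBIC))
E
python3 - <<'E'
from h import *
s=r.state(); print(s)
for n in ["scene","top"]:
    C=cam(n); save(C[0],n+"0"); print(n,-C[2].T@C[3])
    for k,z in [("case",0.014),("column_long_mid",.007),("column_wide",.013),("column_short_mid",.007),("guard_long",.007),("guard_short",.007),("guard_wide",.012),("bench_syringe",.01),("small_spanner",.002),("handle",.15),("seat_column_long",.026),("seat_column_wide",.026),("seat_column_short",.026),("seat_guard_long",.026),("seat_guard_wide",.026),("seat_guard_short",.026),("clip_near_tip",.05),("clip_far_tip",.05)]:
        try: m=r.mark_of(n,k)
        except Exception as e: print(k,e); continue
        print(k,[(np.round(a["at"]).astype(int).tolist(),round(a["conf"],2),ray(C,a["at"],z)[:2].round(3).tolist()) for a in m[:2]])
E
```

```text
pics
{'t': 0.0, 'joint_pos': array([-1.21770933,  0.70704616, -0.02763405,  1.48497087,  0.02201304,
        0.95091557, -0.07552198]), 'qd': array([-9.70808016e-05,  1.74799643e-03,  1.23972527e-04,  1.19304857e-03,
        8.30734219e-04,  1.17388712e-03, -2.03782386e-04]), 'effort': array([-2.27517725e-03, -8.83192492e+01,  1.23373121e+00, -2.36152303e+01,
        1.68060302e-02,  6.81251840e-03, -5.93984782e-05]), 'ee_pos': array([0.22105666, 0.53055512, 0.24786657]), 'tcp_rot': array([-3.14055604e+00,  3.25148622e-05,  2.74680384e+00]), 'wrist_force': array([-0.51762073,  0.12800504, -0.24928898]), 'wrist_torque': array([ 0.00605388, -0.02976258,  0.00688211]), 'grasp_force': 0.0, 'finger_gap': 1.0041962569219731}
scene [-0.1876479  -0.39429044  0.6929955 ]
case [([254, 226], 0.88, [0.473, -0.053]), ([271, 200], 0.59, [0.591, -0.046])]
column_long_mid [([177, 200], 0.51, [0.47, 0.194])]
column_wide [([167, 182], 0.52, [0.52, 0.268]), ([175, 199], 0.2, [0.466, 0.196])]
column_short_mid [([133, 179], 0.62, [0.487, 0.373]), ([248, 166], 0.4, [0.726, 0.1])]
guard_long [([216, 169], 
[... 1346 characters left out ...]
 -0.411])]
guard_wide [([367, 182], 0.6, [0.556, -0.421])]
bench_syringe [([180, 242], 0.47, [0.349, 0.209]), ([191, 150], 0.33, [0.659, 0.178])]
small_spanner [([217, 133], 0.5, [0.72, 0.09])]
handle [([348, 203], 0.73, [0.481, -0.32])]
seat_column_long [([241, 208], 0.97, [0.466, 0.006]), ([347, 202], 0.72, [0.488, -0.348])]
seat_column_wide [([257, 213], 0.73, [0.449, -0.048])]
seat_column_short [([268, 210], 0.82, [0.457, -0.082]), ([217, 227], 0.23, [0.4, 0.086])]
seat_guard_long [([243, 169], 0.87, [0.594, 0.001])]
seat_guard_wide [([258, 171], 0.97, [0.589, -0.048])]
seat_guard_short [([274, 169], 0.68, [0.595, -0.103])]
clip_near_tip []
clip_far_tip [([221, 167], 0.61, [0.6, 0.074])]
```

View pics/top0.png

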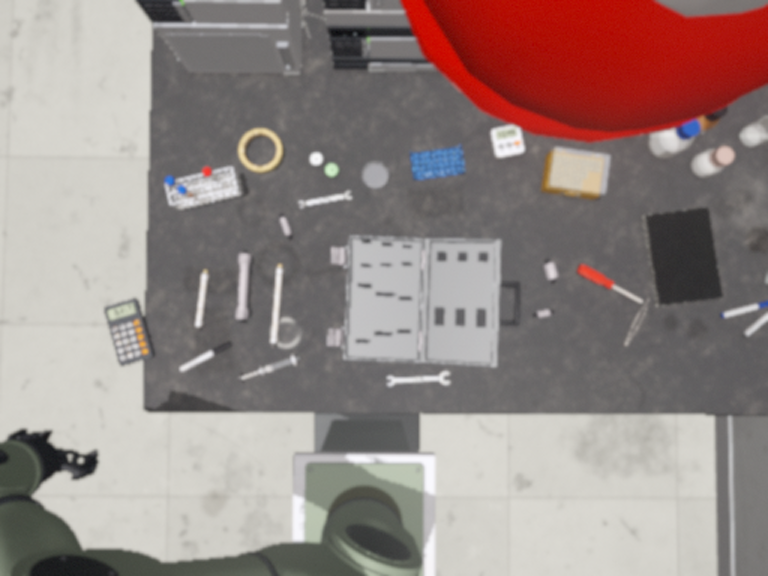

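View pics/scene0.png

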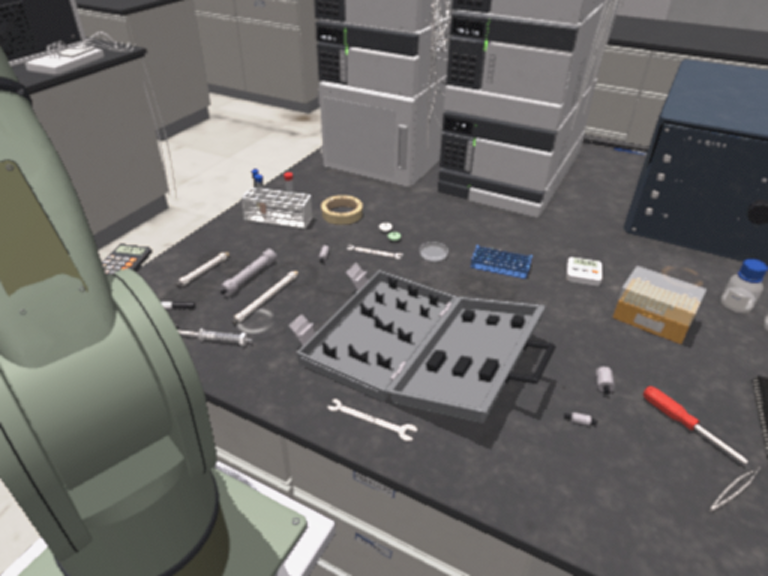

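Call:
servo_tool:
  targets:
    - [[0, 0, 3.8, 4.2, -5.2, 2.0, 85], [0, 0, 3.8, 4.2, -5.2, 2.0, 85], [0, 0, 3.8, 4.2, -5.2, 2.0, 85], [0, 0, 3.8, 4.2, -5.2, 2.0, 85], [0, 0, 3.8, 4.2, -5.2, 2.0, 85], [0, 0, 3.8, 4.2, -5.2, 2.0, 85], [0, 0, 3.8, 4.2, -5.2, 2.0, 85], [0, 0, 3.8, 4.2, -5.2, 2.0, 85], [0, 0, 3.8, 4.2, -5.2, 2.0, 85], [0, 0, 3.8, 4.2, -5.2, 2.0, 85], [0, 0, 3.8, 4.2, -5.2, 2.0, 85], [0, 0, 3.8, 4.2, -5.2, 2.0, 85]]

```text
t: 3.4
ee_pos: [0.4311, 0.2709, 0.3482]
tcp_rot: [-3.141, -0.0, -3.138]
wrist_force: [0.4, 0.6, -1.1]
finger_gap: 0.991
grasp_force: 0.0
```

Run:
```python
from h import *
C=cam("wrist"); save(C[0],"w1"); p,rot,s=pose(); print(p,rot,s["t"],-C[2].T@C[3]); print("fwd",C[2][2])
print([ray(C,q,0.01).round(3)[:2] for q in [(0,0),(511,0),(0,383),(511,383),(256,192)]])
for k,z in [("column_long_mid",.007),("column_wide",.013),("column_short_mid",.007),("guard_long",.007),("guard_short",.007)]:
  print(k,[(np.round(a["at"]).astype(int).tolist(),round(a["conf"],2),ray(C,a["at"],z)[:2].round(3).tolist()) for a in r.mark_of("wrist",k)[:2]],[np.round(a["box"]).tolist()+[round(a["conf"],2)] for a in r.recognise("wrist",k)[:2]])
```

```text
[0.4310798  0.27082915 0.34823293] [-3.14147384e+00 -7.24645139e-05 -3.13835592e+00] 3.45 [0.35400669 0.26995463 0.47407189]
fwd [ 0.29752106  0.00128822 -0.95471438]
[array([ 0.246, -0.05 ]), array([0.244, 0.59 ]), array([ 0.859, -0.191]), array([0.856, 0.734]), array([0.496, 0.271])]
column_long_mid [([207, 179], 0.83, [0.477, 0.199])] [[199.0, 116.0, 214.0, 240.0, 0.55]]
column_wide [([257, 212], 0.97, [0.527, 0.273])] [[246.0, 160.0, 270.0, 260.0, 0.81]]
column_short_mid [([322, 187], 0.59, [0.489, 0.369])] [[311.0, 147.0, 332.0, 232.0, 0.71]]
guard_long [([200, 288], 0.66, [0.662, 0.181])] [[194.0, 272.0, 210.0, 305.0, 0.69], [107.0, 238.0, 123.0, 270.0, 0.31]]
guard_short [([17, 258], 0.49, [0.608, -0.108])] [[106.0, 238.0, 124.0, 273.0, 0.4]]
```

View pics/w1.png

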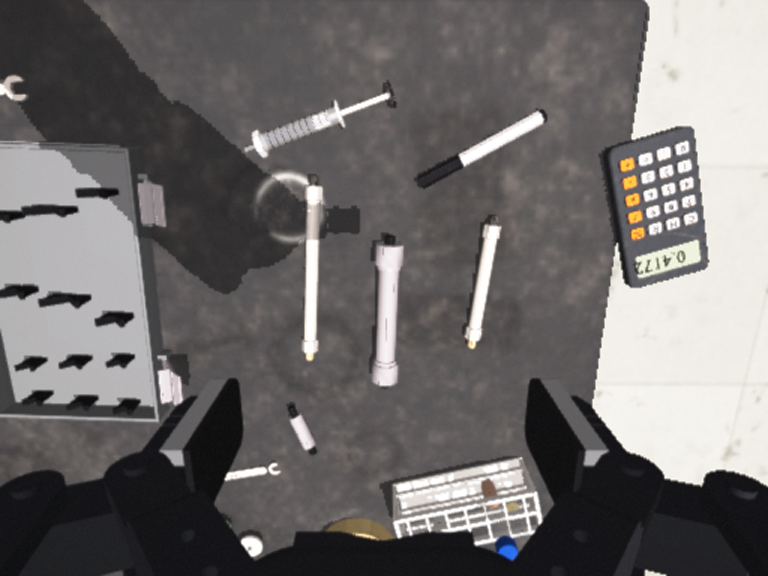

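Run:
```python
from h import *
C=cam("wrist")
for n,a,b,z in [("long",(314,176),(309,361),.007),("wide",(389,235),(385,387),.013),("short",(492,216),(471,348),.007),("guard",(291,404),(316,453),.007)]:
    A=ray(C,np.array(a)/1.5,z);B=ray(C,np.array(b)/1.5,z);d=B-A
    print(n,A[:2].round(4),B[:2].round(4),"mid",((A+B)/2)[:2].round(4),"len",np.linalg.norm(d).round(4),"yaw",np.arctan2(d[1],d[0]).round(3))
for n,z,q in [("hi-near-out corner",.028,(128,149)),("far-out corner",.028,(158,419)),]:
    print(n,ray(C,np.array(q)/1.5,z))
```

```text
long [0.3886 0.2058] [0.5769 0.1932] mid [0.4827 0.1995] len 0.1887 yaw -0.067
wide [0.4426 0.2757] [0.6037 0.2725] mid [0.5232 0.2741] len 0.1611 yaw -0.02
short [0.4252 0.3736] [0.5617 0.3612] mid [0.4935 0.3674] len 0.137 yaw -0.09
guard [0.6275 0.1718] [0.6889 0.1963] mid [0.6582 0.184 ] len 0.066 yaw 0.38
hi-near-out corner [0.3644626  0.04732104 0.028     ]
far-out corner [0.63311529 0.03760911 0.028     ]
```

Call:
servo_tool:
  targets:
    - [[0, 0, 0, 0, -8, 0.8, 85], [0, 0, 0, 0, -8, 0.8, 85], [0, 0, 0, 0, -8, 0.8, 85], [0, 0, 0, 0, -8, 0.8, 85], [0, 0, 0, 0, -8, 0.8, 85], [0, 0, 0, 0, -8, 0.8, 85], [0, 0, 0, 0, -8, 0.8, 85], [0, 0, 0, 0, -8, 0.8, 85], [0, 0, 0, 0, -8, 0.8, 85], [0, 0, 0, 0, -8, 0.8, 85], [0, 0, 0, 0, -8, 0.8, 85]]

```text
t: 5.38
ee_pos: [0.4312, -0.1287, 0.3883]
tcp_rot: [-3.142, 0.0, -3.137]
wrist_force: [0.2, -0.2, 0.2]
finger_gap: 0.994
grasp_force: 0.0
```

Run:
```python
from h import *
C=cam("wrist"); save(C[0],"w2"); np.savez("w2",f=C[0],K=C[1],R=C[2],t=C[3]); p,rot,s=pose(); print(p,rot,s["t"])
for k,z in [("seat_column_long",.026),("seat_column_wide",.026),("seat_column_short",.026),("seat_guard_long",.026),("seat_guard_wide",.026),("seat_guard_short",.026),("case",0),("guard_short",.007),("guard_wide",.012),("handle",.15),("clip_near_tip",.052),("clip_far_tip",.052)]:
  print(k,[(np.round(a["at"]).astype(int).tolist(),round(a["conf"],2),ray(C,a["at"],z)[:2].round(3).tolist()) for a in r.mark_of("wrist",k)[:2]])
```

```text
[ 0.43122058 -0.12877049  0.38829649] [-3.14150542e+00  4.37326202e-05 -3.13755950e+00] 5.425
seat_column_long [([342, 166], 0.56, [0.462, 0.002]), ([384, 248], 0.52, [0.6, 0.083])]
seat_column_wide [([311, 167], 0.66, [0.463, -0.045])]
seat_column_short []
seat_guard_long [([334, 251], 0.74, [0.605, 0.001]), ([432, 274], 0.43, [0.648, 0.17])]
seat_guard_wide [([308, 246], 0.93, [0.597, -0.041])]
seat_guard_short [([280, 248], 0.74, [0.599, -0.088])]
case [([309, 182], 0.63, [0.494, -0.042])]
guard_short [([83, 165], 0.63, [0.466, -0.401]), ([503, 202], 0.17, [0.526, 0.277])]
guard_wide [([308, 186], 0.36, [0.498, -0.046])]
handle [([114, 187], 0.75, [0.46, -0.292])]
clip_near_tip [([402, 136], 0.97, [0.412, 0.076])]
clip_far_tip [([383, 248], 0.69, [0.585, 0.07])]
```

View pics/w2.png

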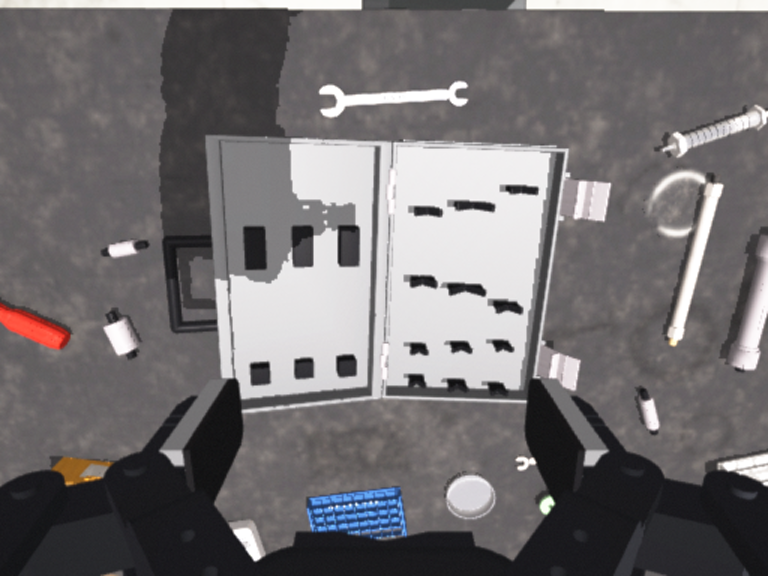

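Run:
```python
from h import *
d=np.load("w2.npz"); C=(d["f"],d["K"],d["R"],d["t"])
im=C[0][80:280,130:420]; cv2.imwrite("pics/w2c.png",cv2.resize(im[:,:,::-1],None,fx=2.75,fy=2.75,interpolation=cv2.INTER_CUBIC))
P={"cLn":(519,189),"cLf":(508,306),"gLn":(502,346),"gLf":(497,387),"cWn":(474,206),"cWf":(466,288),"gWn":(460,346),"gWf":(457,384),"cSn":(427,211),"cSf":(422,281),"gSn":(418,348),"gSf":(417,381)}
for k,q in P.items(): print(k,ray(C,np.array(q)/1.5,.026)[:2].round(4))
for n,q in [("no",(567,149)),("fo",(527,403)),("nh",(391,142)),("fh",(383,397))]: print(n,ray(C,np.array(q)/1.5,.028)[:2].round(4))
```

```text
cLn [0.4019 0.0034]
cLf [0.5229 0.0023]
gLn [ 0.5686 -0.0006]
gLf [ 0.6179 -0.0024]
cWn [ 0.4186 -0.0396]
cWf [ 0.5033 -0.0429]
gWn [ 0.5687 -0.0459]
gWf [ 0.6144 -0.0469]
cSn [ 0.4237 -0.0858]
cSf [ 0.4959 -0.0888]
gSn [ 0.5713 -0.0911]
gSf [ 0.6109 -0.0912]
no [0.3641 0.0453]
fo [0.6366 0.0321]
nh [ 0.3584 -0.1221]
fh [ 0.6297 -0.1287]
```

View pics/w2c.png

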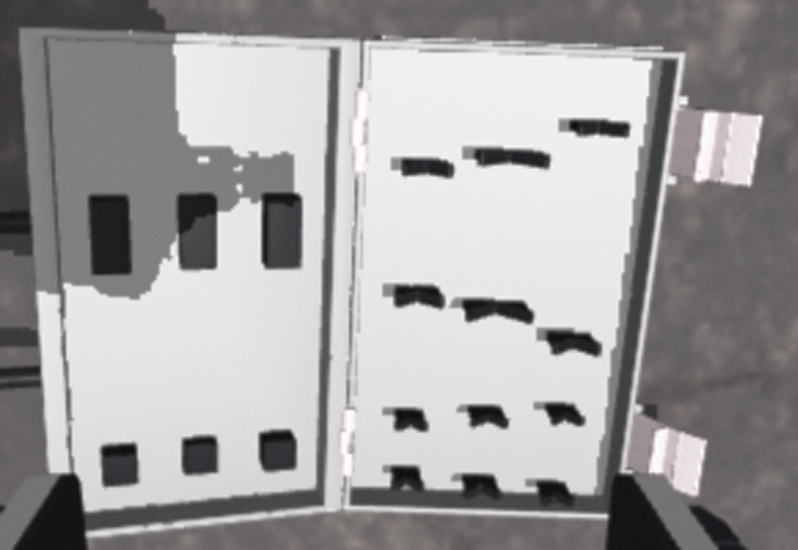

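Call:
servo_tool:
  targets:
    - [[0, 0, -0.68, 1.03, 6.57, -4.6, 42], [0, 0, -0.68, 1.03, 6.57, -4.6, 42], [0, 0, -0.68, 1.03, 6.57, -4.6, 42], [0, 0, -0.68, 1.03, 6.57, -4.6, 42], [0, 0, -0.68, 1.03, 6.57, -4.6, 42], [0, 0, -0.68, 1.03, 6.57, -4.6, 42], [0, 0, -0.68, 1.03, 6.57, -4.6, 42], [0, 0, -0.68, 1.03, 6.57, -4.6, 42], [0, 0, -0.68, 1.03, 6.57, -5.6, 42], [0, 0, -0.68, 1.03, 6.57, -6.6, 42], [0, 0, -0.68, 1.03, 6.57, -7.2, 42], [0, 0, -0.68, 1.03, 6.57, -7.37, 42], [0, 0, -0.68, 1.03, 6.57, -7.37, 5], [0, 0, -0.68, 1.03, 6.57, -7.37, 5], [0, 0, -0.68, 1.03, 6.57, -7.37, 5], [0, 0, -0.68, 1.03, 6.57, -7.37, 5], [0, 0, -0.68, 1.03, 6.57, -7.37, 5], [0, 0, -0.68, 1.03, 6.57, -7.37, 5]]

```text
t: 8.28
ee_pos: [0.4833, 0.1992, 0.0213]
tcp_rot: [3.141, 0.002, 3.073]
wrist_force: [-1.2, -1.3, 6.3]
finger_gap: 0.115
grasp_force: 58.7
```

Run:
```python
from h import *
print(r.tip_extent); p,rot,s=pose(); print(p,rot,s["finger_gap"],s["grasp_force"])
```

```text
0.017
[0.48329471 0.19922263 0.02127724] [3.14104233e+00 1.78272435e-03 3.07324988e+00] 0.1150222449683137 58.665833473205566
```

Call:
servo_tool:
  targets:
    - [[0, 0, 0, 0, 0, 0.8, 5], [0, 0, 0, 0, 0, 1.8, 5], [0, 0, 0.32, -0.41, -1.0, 1.8, 5], [0, 0, 0.32, -0.41, -2.0, 1.8, 5], [0, 0, 0.32, -0.41, -3.0, 1.8, 5], [0, 0, 0.32, -0.41, -3.9, 1.8, 5], [0, 0, 0.32, -0.41, -3.9, 1.8, 5], [0, 0, 0.32, -0.41, -3.9, 1.3, 5], [0, 0, 0.32, -0.41, -3.9, 0.9, 5], [0, 0, 0.32, -0.41, -3.9, 0.65, 5], [0, 0, 0.32, -0.41, -3.9, 0.5, 5], [0, 0, 0.32, -0.41, -3.9, 0.42, 5], [0, 0, 0.32, -0.41, -3.9, 0.42, 5]]

```text
t: 9.9
ee_pos: [0.4624, 0.0049, 0.0412]
tcp_rot: [3.141, 0.001, 3.108]
wrist_force: [-1.2, 3.4, -0.7]
finger_gap: 0.11
grasp_force: 59.5
```

Run:
```python
from h import *
C=cam("wrist"); save(C[0],"w3")
```

```text
(no output)
```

View pics/w3.png

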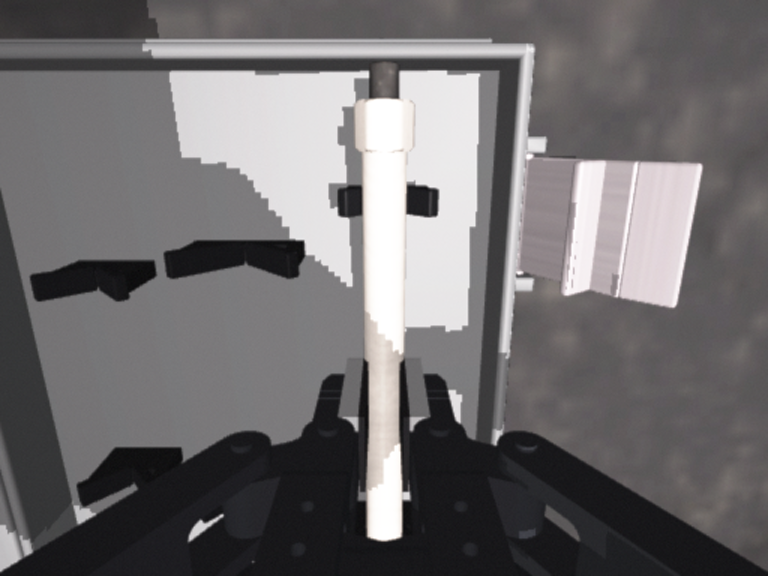

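Run:
```python
from h import *
C=cam("wrist")
for n,q,z in [("nut shoulder side",(355,150),.026),("nut shoulder top",(385,151),.033),("end tip",(384,64),.03),("rib top back L",(342,186),.029),("rib top back R",(434,186),.029),("rib L end",(339,190),.029),("rib R end",(437,190),.029),("corner",(533,46),.028),("WR",(305,242),.029),("WL",(166,251),.029),("SR",(155,263),.029),("SL",(33,277),.029)]:
    print(n,ray(C,np.array(q)/1.5,z).round(4))
```

```text
nut shoulder side [ 0.3885 -0.001   0.026 ]
nut shoulder top [0.3888 0.0072 0.033 ]
end tip [0.3675 0.0077 0.03  ]
rib top back L [ 0.3978 -0.0049  0.029 ]
rib top back R [0.3987 0.0204 0.029 ]
rib L end [ 0.3989 -0.0058  0.029 ]
rib R end [0.3998 0.0212 0.029 ]
corner [0.3644 0.046  0.028 ]
WR [ 0.4131 -0.0164  0.029 ]
WL [ 0.4144 -0.0565  0.029 ]
SR [ 0.4178 -0.0602  0.029 ]
SL [ 0.4207 -0.0965  0.029 ]
```

Call:
servo_tool:
  targets:
    - [[0, 0, 0, 0.08, 0, 0.0, 5], [0, 0, 0, 0.08, 0, -0.02, 5], [0, 0, 0, 0.08, 0, -0.02, 26], [0, 0, 0, 0.08, 0, -0.02, 26], [0, 0, 0, 0.08, 0, -0.02, 26], [0, 0, 0, 0.08, 0, -0.02, 26], [0, 0, 0, 0.08, 0, 0.4, 26], [0, 0, 0, 0.08, 0, 1.3, 26], [0, 0, 0, 0.08, 0, 2.2, 26], [0, 0, 0.13, 1.0, 1.4, 2.2, 50], [0, 0, 0.13, 1.0, 2.5, 2.2, 50], [0, 0, 0.13, 1.0, 3.6, 2.2, 50], [0, 0, 0.13, 1.0, 4.7, 2.2, 50], [0, 0, 0.13, 1.0, 5.38, 2.2, 50], [0, 0, 0.13, 1.0, 5.38, 2.2, 50], [0, 0, 0.13, 1.0, 5.38, 2.2, 50]]

```text
t: 12.0
ee_pos: [0.5122, 0.2723, 0.1506]
tcp_rot: [-3.141, -0.0, 3.12]
wrist_force: [0.8, -0.3, -0.2]
finger_gap: 0.581
grasp_force: 0.0
```

Run:
```python
from h import *
C=cam("wrist"); save(C[0],"w4"); np.savez("w4",f=C[0],K=C[1],R=C[2],t=C[3]);print(pose()[0])
for k,z in [("column_wide",.013),("column_short_mid",.007),("guard_long",.007)]:
  print(k,[(np.round(a["at"]).astype(int).tolist(),round(a["conf"],2),ray(C,a["at"],z)[:2].round(3).tolist()) for a in r.mark_of("wrist",k)[:2]])
```

```text
[0.51239134 0.27201805 0.1507472 ]
column_wide [([256, 201], 0.63, [0.524, 0.272])]
column_short_mid [([370, 161], 0.88, [0.492, 0.368])]
guard_long []
```

View pics/w4.png

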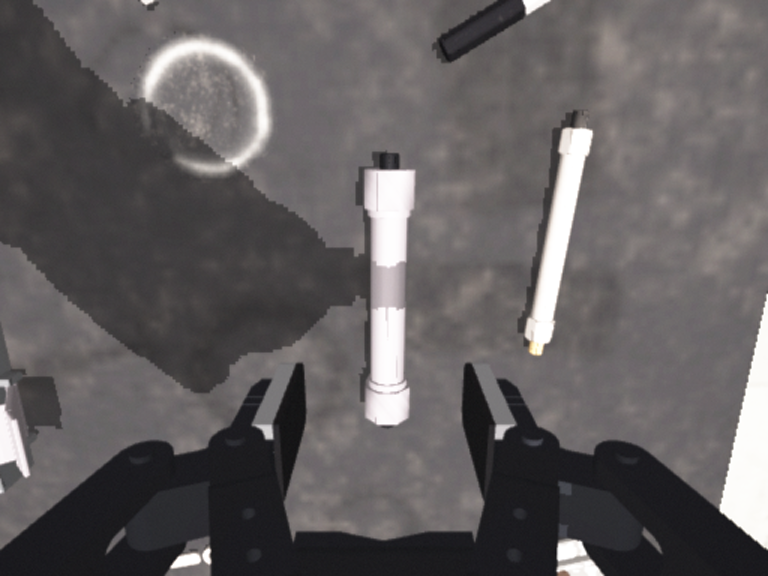

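Run:
```python
from h import *
d=np.load("w4.npz"); C=(d["f"],d["K"],d["R"],d["t"])
for n,a,b,z in [("wide tips",(389,153),(387,427),.013),("wide shoulders",(389,213),(388,382),.022),("short tips",(579,111),(536,355),.007),("short sh",(574,154),(541,318),.009)]:
    A=ray(C,np.array(a)/1.5,z);B=ray(C,np.array(b)/1.5,z);d=B-A
    print(n,A[:2].round(4),B[:2].round(4),"mid",((A+B)/2)[:2].round(4),"len",np.linalg.norm(d).round(4),"yaw",np.arctan2(d[1],d[0]).round(3))
```

```text
wide tips [0.443  0.2761] [0.6052 0.2718] mid [0.5241 0.2739] len 0.1623 yaw -0.026
wide shoulders [0.4726 0.2754] [0.5697 0.273 ] mid [0.5212 0.2742] len 0.0972 yaw -0.024
short tips [0.4244 0.3744] [0.5616 0.362 ] mid [0.493  0.3682] len 0.1377 yaw -0.091
short sh [0.4457 0.3731] [0.5372 0.3626] mid [0.4915 0.3678] len 0.0921 yaw -0.115
```

Call:
servo_tool:
  targets:
    - [[0, 0, 0, 0.2, 0.04, -0.9, 50], [0, 0, 0, 0.2, 0.04, -1.8, 50], [0, 0, 0, 0.2, 0.04, -2.4, 50], [0, 0, 0, 0.2, 0.04, -2.58, 50], [0, 0, 0, 0.2, 0.04, -2.58, 12], [0, 0, 0, 0.2, 0.04, -2.58, 12], [0, 0, 0, 0.2, 0.04, -2.58, 12], [0, 0, 0, 0.2, 0.04, -2.58, 12], [0, 0, 0, 0.2, 0.04, -2.58, 12], [0, 0, 0, 0.2, 0.04, -1.8, 12], [0, 0, 0, 0.2, 0.04, -0.8, 12], [0, 0, 0, 0.2, 0.04, -0.8, 12]]

```text
t: 13.7
ee_pos: [0.5236, 0.276, 0.1146]
tcp_rot: [3.139, 0.005, 3.12]
wrist_force: [0.6, 0.5, -3.2]
finger_gap: 0.203
grasp_force: 59.9
```

Call:
servo_tool:
  targets:
    - [[0, 0, -0.13, -0.3, -1.1, 0, 12], [0, 0, -0.13, -0.6, -2.2, 0, 12], [0, 0, -0.13, -0.9, -3.3, 0, 12], [0, 0, -0.13, -1.21, -4.4, 0, 12], [0, 0, -0.13, -1.21, -5.5, 0, 12], [0, 0, -0.13, -1.21, -6.3, 0, 12], [0, 0, -0.13, -1.21, -6.3, 0, 12], [0, 0, -0.13, -1.21, -6.3, -0.6, 12], [0, 0, -0.13, -1.21, -6.3, -1.0, 12], [0, 0, -0.13, -1.21, -6.3, -1.2, 12], [0, 0, -0.13, -1.21, -6.3, -1.35, 12], [0, 0, -0.13, -1.21, -6.3, -1.45, 12], [0, 0, -0.13, -1.21, -6.3, -1.48, 12], [0, 0, -0.13, -1.21, -6.3, -1.48, 12]]

```text
t: 15.45
ee_pos: [0.4618, -0.0398, 0.037]
tcp_rot: [-3.142, 0.0, 3.107]
wrist_force: [-0.1, -0.1, -3.8]
finger_gap: 0.207
grasp_force: 60.0
```

Run:
```python
from h import *
C=cam("wrist"); save(C[0],"w5"); np.savez("w5",f=C[0],K=C[1],R=C[2],t=C[3])
```

```text
(no output)
```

View pics/w5.png

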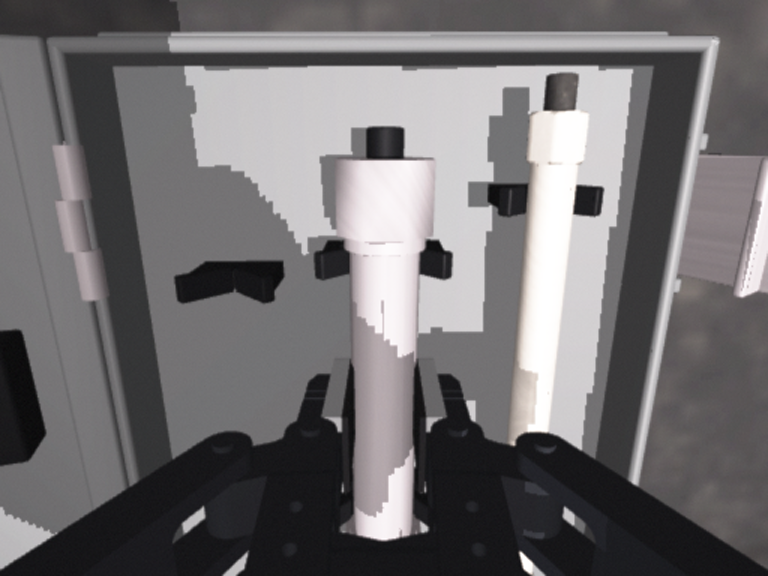

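Run:
```python
from h import *
d=np.load("w5.npz"); C=(d["f"],d["K"],d["R"],d["t"])
for n,q,z in [("nut sh top",(385,244),.040),("nut sh side L",(339,235),.029),("nut sh side R",(432,235),.029),("tip",(386,128),.0295),("rib L",(322,242),.029),("rib R",(447,248),.029),("rib Lend",(315,250),.029),("rib Rend",(452,255),.029),("long sh",(556,163),.033),("long rib",(598,187),.029),("short L",(177,278),.029),("short R",(284,264),.029)]:
    print(n,ray(C,np.array(q)/1.5,z).round(4))
```

```text
nut sh top [ 0.4106 -0.0382  0.04  ]
nut sh side L [ 0.41   -0.0508  0.029 ]
nut sh side R [ 0.4109 -0.0252  0.029 ]
tip [ 0.3825 -0.0369  0.0295]
rib L [ 0.4118 -0.0556  0.029 ]
rib R [ 0.4147 -0.0211  0.029 ]
rib Lend [ 0.414  -0.0577  0.029 ]
rib Rend [ 0.4167 -0.0197  0.029 ]
long sh [0.3926 0.0062 0.033 ]
long rib [0.3994 0.0193 0.029 ]
short L [ 0.4207 -0.0974  0.029 ]
short R [ 0.4177 -0.0667  0.029 ]
```

Call:
servo_tool:
  targets:
    - [[0, 0, 0, -0.03, 0, -0.02, 12], [0, 0, 0, -0.03, 0, -0.04, 12], [0, 0, 0, -0.03, 0, -0.04, 34], [0, 0, 0, -0.03, 0, -0.04, 34], [0, 0, 0, -0.03, 0, -0.04, 34], [0, 0, 0, -0.03, 0, 0.4, 34], [0, 0, 0, -0.03, 0, 1.2, 34], [0, 0, 0, -0.03, 0, 1.9, 34], [0, 0, -0.55, 0.2, 1.2, 1.9, 42], [0, 0, -0.55, 0.4, 2.4, 1.9, 42], [0, 0, -0.55, 0.6, 3.6, 1.9, 42], [0, 0, -0.55, 0.6, 4.8, 1.9, 42], [0, 0, -0.55, 0.6, 6.0, 1.9, 42], [0, 0, -0.55, 0.6, 7.2, 1.9, 42], [0, 0, -0.55, 0.6, 8.15, 1.9, 42], [0, 0, -0.55, 0.6, 8.15, 1.9, 42], [0, 0, -0.55, 0.6, 8.15, 1.9, 42]]

```text
t: 17.62
ee_pos: [0.4917, 0.367, 0.1315]
tcp_rot: [-3.141, -0.0, 3.049]
wrist_force: [0.4, -0.1, -0.2]
finger_gap: 0.493
grasp_force: 0.0
```

Run:
```python
from h import *
C=cam("wrist"); save(C[0],"w6"); print(pose()[0],pose()[1])
for k,z in [("column_short_mid",.007),("guard_long",.007)]:
  print(k,[(np.round(a["at"]).astype(int).tolist(),round(a["conf"],2),ray(C,a["at"],z)[:2].round(3).tolist()) for a in r.mark_of("wrist",k)[:2]],[np.round(a["box"]).tolist() for a in r.recognise("wrist",k)[:1]])
for P in [(.4244,.3744,.007),(.5616,.362,.007)]: print(proj(C,np.array(P)))
```

```text
[0.49188417 0.36669296 0.13168722] [-3.14065714e+00 -2.29954987e-05  3.04849705e+00]
column_short_mid [([259, 194], 0.94, [0.493, 0.369])] [[248.0, 102.0, 270.0, 272.0]]
guard_long [] []
[[258.07519849 104.79692629]]
[[258.13078405 270.03546221]]
```

Call:
servo_tool:
  targets:
    - [[0, 0, 0, 0.0, 0.03, -0.9, 42], [0, 0, 0, 0.0, 0.03, -1.8, 42], [0, 0, 0, 0.0, 0.03, -2.1, 42], [0, 0, 0, 0.0, 0.03, -2.22, 42], [0, 0, 0, 0.0, 0.03, -2.22, 5], [0, 0, 0, 0.0, 0.03, -2.22, 5], [0, 0, 0, 0.0, 0.03, -2.22, 5], [0, 0, 0, 0.0, 0.03, -2.22, 5], [0, 0, 0, 0.0, 0.03, -2.22, 5], [0, 0, 0, 0.0, 0.03, -1.4, 5], [0, 0, 0, 0.0, 0.03, -0.5, 5], [0, 0, 0, 0.0, 0.03, -0.5, 5]]

```text
t: 19.38
ee_pos: [0.493, 0.3702, 0.1107]
tcp_rot: [3.138, 0.004, 3.049]
wrist_force: [-0.3, -0.5, -2.0]
finger_gap: 0.114
grasp_force: 59.2
```

Call:
servo_tool:
  targets:
    - [[0, 0, 0.3, -0.2, -1.1, 0, 5], [0, 0, 0.55, -0.4, -2.3, 0, 5], [0, 0, 0.55, -0.62, -3.5, 0, 5], [0, 0, 0.55, -0.62, -4.7, 0, 5], [0, 0, 0.55, -0.62, -5.9, 0, 5], [0, 0, 0.55, -0.62, -7.1, 0, 5], [0, 0, 0.55, -0.62, -8.3, 0, 5], [0, 0, 0.55, -0.62, -9.1, 0, 5], [0, 0, 0.55, -0.62, -9.1, 0, 5], [0, 0, 0.55, -0.62, -9.1, -0.5, 5], [0, 0, 0.55, -0.62, -9.1, -0.9, 5], [0, 0, 0.55, -0.62, -9.1, -1.1, 5], [0, 0, 0.55, -0.62, -9.1, -1.22, 5], [0, 0, 0.55, -0.62, -9.1, -1.3, 5], [0, 0, 0.55, -0.62, -9.1, -1.3, 5]]

```text
t: 21.25
ee_pos: [0.4607, -0.0857, 0.0419]
tcp_rot: [-3.141, 0.0, 3.107]
wrist_force: [0.6, -0.4, -1.3]
finger_gap: 0.11
grasp_force: 59.2
```

Run:
```python
from h import *
C=cam("wrist"); save(C[0],"w7"); np.savez("w7",f=C[0],K=C[1],R=C[2],t=C[3])
```

View pics/w7.png

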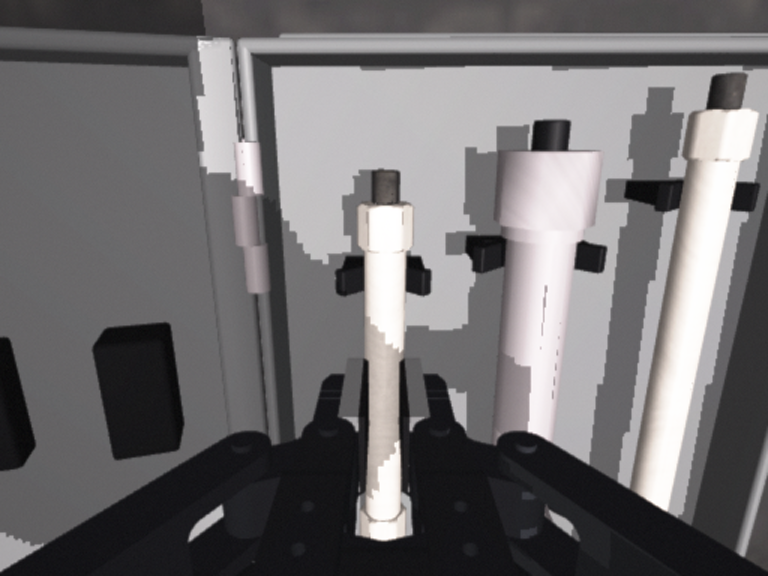

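Call:
servo_tool:
  targets:
    - [[0, 0, 0, -0.06, 0, 0, 5], [0, 0, 0, -0.06, 0, -0.04, 5], [0, 0, 0, -0.06, 0, -0.04, 26], [0, 0, 0, -0.06, 0, -0.04, 26], [0, 0, 0, -0.06, 0, -0.04, 26], [0, 0, 0, -0.06, 0, -0.04, 26], [0, 0, 0, -0.06, 0, 0.4, 26], [0, 0, 0, -0.06, 0, 1.3, 26], [0, 0, 0, -0.06, 0, 2.0, 26], [0, 0, 1.7, 0.7, 1.0, 2.0, 42], [0, 0, 3.4, 1.4, 2.0, 2.0, 42], [0, 0, 3.96, 2.1, 3.0, 2.0, 42], [0, 0, 3.96, 2.8, 4.0, 2.0, 42], [0, 0, 3.96, 3.5, 4.9, 2.0, 42], [0, 0, 3.96, 3.9, 5.4, 2.0, 42], [0, 0, 3.96, 3.9, 5.4, 2.0, 42], [0, 0, 3.96, 3.9, 5.4, 2.0, 42], [0, 0, 3.96, 3.9, 5.4, 2.0, 42]]

```text
t: 23.55
ee_pos: [0.6556, 0.1832, 0.142]
tcp_rot: [-3.141, -0.0, -2.762]
wrist_force: [-0.8, 0.5, -0.2]
finger_gap: 0.493
grasp_force: 0.0
```

Run:
```python
from h import *
C=cam("wrist"); save(C[0],"w8"); np.savez("w8",f=C[0],K=C[1],R=C[2],t=C[3]); print(pose()[:2])
for k,z in [("guard_long",.007),("guard_short",.007)]:
  print(k,[(np.round(a["at"]).astype(int).tolist(),round(a["conf"],2),ray(C,a["at"],z)[:2].round(3).tolist()) for a in r.mark_of("wrist",k)[:2]],[np.round(a["box"]).tolist() for a in r.recognise("wrist",k)[:1]])
g=cv2.cvtColor(C[0],cv2.COLOR_RGB2GRAY); g[300:]=0
n,l,st,ce=cv2.connectedComponentsWithStats((g>170).astype(np.uint8))
for i in range(1,n):
    if st[i,4]>250:
        ys,xs=np.where(l==i); rc=cv2.minAreaRect(np.float32(np.c_[xs,ys])); print(rc,ray(C,rc[0],.009)[:2].round(4),st[i,4])
```

```text
(array([0.65561036, 0.18336717, 0.14206347]), array([-3.14114245e+00,  2.23952062e-05, -2.76231101e+00]))
guard_long [([254, 192], 0.84, [0.658, 0.183])] [[246.0, 155.0, 264.0, 225.0]]
guard_short [] []
((40.57549285888672, 37.20962905883789), (92.23348236083984, 100.4212646484375), 14.574216842651367) [ 0.6065 -0.0032] 5498
((114.393310546875, 44.76274108886719), (36.73805618286133, 63.09239196777344), 16.389541625976562) [0.5917 0.0475] 2136
((252.49996948242188, 193.99998474121094), (47.99999237060547, 16.999996185302734), 90.0) [0.6601 0.1821] 812
((121.38273620605469, 215.9214324951172), (127.53487396240234, 20.59748649597168), 7.253194808959961) [0.7191 0.0863] 1436
((10.5, 235.0), (58.0, 21.0), 90.0) [0.7716 0.0021] 917
((195.5, 231.5), (19.0, 17.0), 0.0) [0.7095 0.1491] 267
((93.0, 282.0), (28.0, 32.0), 90.0) [0.7908 0.0788] 735
```

View pics/w8.png

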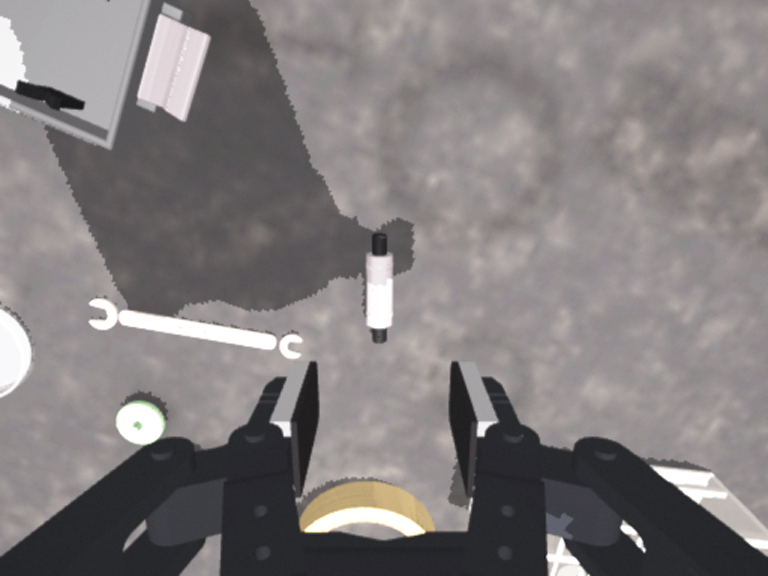

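Call:
servo_tool:
  targets:
    - [[0, 0, 0, 0.06, -0.01, -0.9, 30], [0, 0, 0, 0.06, -0.01, -1.6, 30], [0, 0, 0, 0.06, -0.01, -2.2, 30], [0, 0, 0, 0.06, -0.01, -2.43, 30], [0, 0, 0, 0.06, -0.01, -2.43, 5], [0, 0, 0, 0.06, -0.01, -2.43, 5], [0, 0, 0, 0.06, -0.01, -2.43, 5], [0, 0, 0, 0.06, -0.01, -2.43, 5], [0, 0, 0, 0.06, -0.01, -2.43, 5], [0, 0, 0, 0.06, -0.01, -1.5, 5], [0, 0, 0, 0.06, -0.01, -0.8, 5], [0, 0, 0, 0.06, -0.01, -0.8, 5]]

```text
t: 25.3
ee_pos: [0.6597, 0.1841, 0.1045]
tcp_rot: [-3.141, 0.004, -2.762]
wrist_force: [-0.3, 0.5, -0.6]
finger_gap: 0.135
grasp_force: 59.7
```

Call:
servo_tool:
  targets:
    - [[0, 0, -1.5, -0.3, -1.0, 0.1, 5], [0, 0, -3.0, -0.7, -2.0, 0.1, 5], [0, 0, -3.96, -1.0, -3.0, 0.1, 5], [0, 0, -3.96, -1.23, -3.63, 0.1, 5], [0, 0, -3.96, -1.23, -3.63, 0.1, 5], [0, 0, -3.96, -1.23, -3.63, -0.4, 5], [0, 0, -3.96, -1.23, -3.63, -0.8, 5], [0, 0, -3.96, -1.23, -3.63, -1.0, 5], [0, 0, -3.96, -1.23, -3.63, -1.0, 5]]

```text
t: 26.42
ee_pos: [0.597, 0.0028, 0.0513]
tcp_rot: [3.142, -0.001, 3.108]
wrist_force: [-0.4, -0.2, -0.6]
finger_gap: 0.134
grasp_force: 59.6
```

Run:
```python
from h import *
C=cam("wrist"); save(C[0],"w9"); np.savez("w9",f=C[0],K=C[1],R=C[2],t=C[3])
```

```text
(no output)
```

View pics/w9.png

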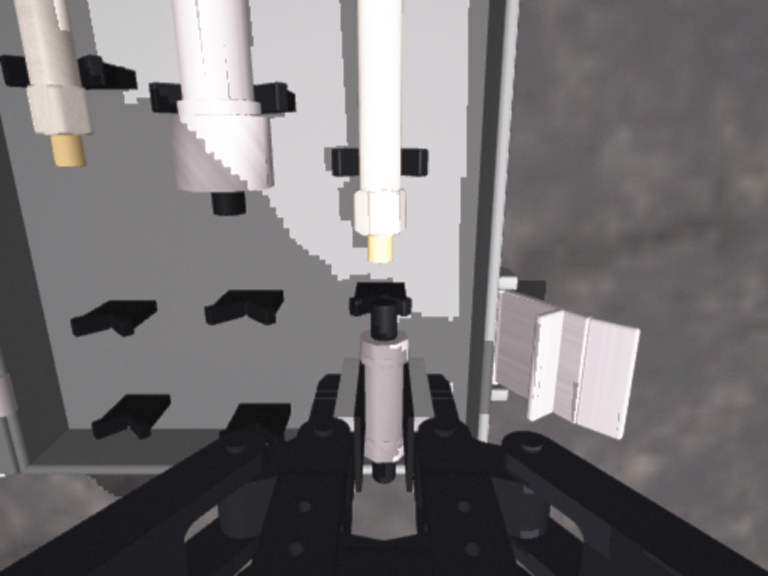

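Run:
```python
from h import *
d=np.load("w9.npz"); C=(d["f"],d["K"],d["R"],d["t"])
for n,q,z in [("body near top",(384,334),.045),("stub end top",(384,304),.042),("rib back L",(356,284),.028),("rib back R",(408,284),.028),("rib front L",(351,299),.028),("rib front R",(411,297),.028),("w rib backL",(218,292),.028),("w rib backR",(282,291),.028),("s rib backL",(92,303),.028),("s rib backR",(157,302),.028),("w rib frontL",(207,306),.028),("w frontR",(283,300),.028),("s frL",(73,322),.028),("s frR",(155,311),.028),("s2 backL",(112,395),.028),("s2 backR",(170,396),.028)]:
    print(n,ray(C,np.array(q)/1.5,z).round(4))
```

```text
body near top [0.5743 0.0031 0.045 ]
stub end top [0.5662 0.0034 0.042 ]
rib back L [ 0.5639 -0.0054  0.028 ]
rib back R [0.5645 0.0111 0.028 ]
rib front L [ 0.5689 -0.0072  0.028 ]
rib front R [0.5689 0.0119 0.028 ]
w rib backL [ 0.5651 -0.0494  0.028 ]
w rib backR [ 0.5654 -0.029   0.028 ]
s rib backL [ 0.5674 -0.0902  0.028 ]
s rib backR [ 0.5677 -0.0694  0.028 ]
w rib frontL [ 0.5696 -0.0536  0.028 ]
w frontR [ 0.5685 -0.029   0.028 ]
s frL [ 0.5736 -0.0977  0.028 ]
s frR [ 0.5708 -0.0705  0.028 ]
s2 backL [ 0.6004 -0.0904  0.028 ]
s2 backR [ 0.6015 -0.0707  0.028 ]
```

Call:
servo_tool:
  targets:
    - [[0, 0, 0, -0.05, 0, 0, 5], [0, 0, 0, -0.05, 0, -0.08, 5], [0, 0, 0, -0.05, 0, -0.16, 5], [0, 0, 0, -0.05, 0, -0.23, 5], [0, 0, 0, -0.05, 0, -0.23, 5]]

```text
t: 27.1
ee_pos: [0.5947, 0.0022, 0.04]
tcp_rot: [-3.142, 0.0, 3.107]
wrist_force: [1.1, 0.5, -1.7]
finger_gap: 0.134
grasp_force: 59.5
```

Run:
```python
from h import *
C=cam("wrist"); save(C[0],"w10"); np.savez("w10",f=C[0],K=C[1],R=C[2],t=C[3])
g=cv2.cvtColor(C[0],cv2.COLOR_RGB2GRAY); print(g[180:240:2,256], g[180:240:2,240], g[180:240:2,272])
```

```text
[252 252 252 209 203 204 206 204 144  52  18  18  56  62  62  61  61  60
  59  59  60  41  33  39  98 153 177 177 176 175] [205 204 205 205 198 122 122 122 123  52  17  17  15  16  18  17  23  23
  22  21  24  27  99 106 106 108 110 107 114 118] [204 206 205 204 204 204 205 205 204 197 193 159 116  89  63  23  30  44
  44  44  43  43 110 137 148 147 135 127 126 125]
```

Run:
```python
from h import *
from scipy.optimize import minimize_scalar
d=np.load("w2.npz"); C=(d["f"],d["K"],d["R"],d["t"]); T=cam("top"); print([a for a in r.mark_of("top","handle")[:1]]); S=cam("scene")
a=r.mark_of("scene","handle")[:1]; print(a)
def hp(th,cx=0.):
    y=-.084+ .206*np.cos(th)+ .012*np.sin(th); z=.028+.206*np.sin(th)-.012*np.cos(th)
    # outer normal: closed -> +z
    z=.028+.206*np.sin(th)+.012*np.cos(th); y=-.084+.206*np.cos(th)-.012*np.sin(th)
    c,s=np.cos(-.035),np.sin(-.035); return np.array([.497-s*y,-.043+c*y,z])
for th in np.arange(2.3,2.95,.1): print(th.round(2),hp(th).round(3),proj(C,hp(th))*1.5,proj(T,hp(th)),proj(S,hp(th)))
for c in ["top","scene"]:
  CC=cam(c)
  for k,z in [("guard_short",.007),("guard_wide",.012)]:
    print(c,k,[(round(a["conf"],2),ray(CC,a["at"],z)[:2].round(3).tolist()) for a in r.mark_of(c,k)[:2]])
```

```text
[{'at': [344.9, 201.3], 'conf': 0.93}]
[{'at': [360.5, 240.0], 'conf': 0.93}]
2.3 [ 0.489 -0.273  0.174] [[189.25094614 326.6100548 ]] [[334.40347575 200.35264487]] [[347.10029179 199.79775459]]
2.4 [ 0.488 -0.287  0.158] [[178.76865096 318.66444089]] [[337.84871947 200.66640404]] [[352.04428438 207.28189021]]
2.5 [ 0.488 -0.299  0.142] [[171.72662213 310.82740023]] [[340.58274914 200.95868922]] [[356.1306766  214.90116691]]
2.6 [ 0.488 -0.31   0.124] [[167.85903574 303.22770051]] [[342.59979022 201.22666112]] [[359.31499109 222.53989542]]
2.7 [ 0.487 -0.318  0.105] [[166.85799635 295.96301995]] [[343.90583539 201.46808064]] [[361.57205924 230.08633699]]
2.8 [ 0.487 -0.325  0.086] [[168.39884423 289.10303479]] [[344.51704895 201.68128591]] [[362.89551444 237.43558671]]
2.9 [ 0.487 -0.33   0.066] [[172.15923285 282.69352005]] [[344.45807258 201.86515271]] [[363.29656014 244.49192374]]
top guard_short [(0.54, [0.464, -0.405]), (0.24, [0.599, 0.081])]
top guard_wide [(0.46, [0.57, -0.422])]
scene guard_short [(0.47, [0.475, -0.404]), (0.36, [0.485, -0.043])]
scene guard_wide [(0.7, [0.568, -0.416])]
```

Call:
servo_tool:
  targets:
    - [[0, 0, 0, 0, 0, -0.01, 26], [0, 0, 0, 0, 0, -0.01, 26], [0, 0, 0, 0, 0, -0.01, 26], [0, 0, 0, 0, 0, -0.01, 26], [0, 0, 0, 0, 0, 0.4, 26], [0, 0, 0, 0, 0, 1.4, 26], [0, 0, 0, 0, 0, 2.4, 26], [0, 0, 1.5, -0.2, -1.0, 3.2, 50], [0, 0, 3.0, -0.4, -2.2, 3.2, 50], [0, 0, 4.67, -0.6, -3.4, 3.2, 50], [0, 0, 4.67, -0.8, -4.6, 3.2, 50], [0, 0, 4.67, -1.0, -5.8, 3.2, 50], [0, 0, 4.67, -1.0, -7.0, 3.2, 50], [0, 0, 4.67, -1.0, -8.25, 2.8, 50], [0, 0, 4.67, -1.0, -8.25, 2.2, 50], [0, 0, 4.67, -1.0, -8.25, 2.2, 50], [0, 0, 4.67, -1.0, -8.25, 2.2, 50]]

```text
t: 29.78
ee_pos: [0.5453, -0.4096, 0.1517]
tcp_rot: [-3.141, 0.001, -2.686]
wrist_force: [-0.6, -0.1, -0.1]
finger_gap: 0.583
grasp_force: 0.0
```

```bash
cat > det.py <<'E'
from h import *
import sys
def det(z,k):
    C=cam("wrist"); np.savez("last",f=C[0],K=C[1],R=C[2],t=C[3]); print(pose()[:2])
    print(k,[(np.round(a["at"]).astype(int).tolist(),round(a["conf"],2),ray(C,a["at"],z)[:2].round(4).tolist()) for a in r.mark_of("wrist",k)[:2]],[np.round(a["box"]).tolist() for a in r.recognise("wrist",k)[:1]])
    g=cv2.cvtColor(C[0],cv2.COLOR_RGB2GRAY); g[300:]=0
    n,l,st,ce=cv2.connectedComponentsWithStats((g>150).astype(np.uint8))
    for i in range(1,n):
        if 300<st[i,4]<5000:
            ys,xs=np.where(l==i); b=cv2.boxPoints(cv2.minAreaRect(np.float32(np.c_[xs,ys])))
            W=np.array([ray(C,q,z)[:2] for q in b]); e=[W[1]-W[0],W[2]-W[1]]; L=[np.linalg.norm(v) for v in e]; v=e[int(np.argmax(L))]
            print("px",b.mean(0).round(0),"at",W.mean(0).round(4),"size",np.round(L,4),"yaw",np.arctan2(v[1],v[0]).round(3))
E
python3 -c "
from det import *
det(.015,'guard_wide')"
```

```text
(array([ 0.54540991, -0.40971446,  0.15191677]), array([-3.14011065e+00,  1.03293271e-03, -2.68617651e+00]))
guard_wide [([236, 203], 0.62, [0.5643, -0.4189])] [[218.0, 169.0, 256.0, 235.0]]
px [54. 44.] at [ 0.5121 -0.59  ] size [0.0068 0.0759] yaw 1.086
px [312. 105.] at [ 0.4664 -0.4001] size [0.0158 0.0316] yaw 1.815
px [ 69. 181.] at [ 0.6079 -0.5512] size [0.0184 0.0184] yaw 1.316
px [227. 203.] at [ 0.5679 -0.4254] size [0.039  0.0425] yaw 1.86
px [ 30. 207.] at [ 0.6448 -0.5746] size [0.0235 0.0221] yaw 2.026
px [181. 266.] at [ 0.6416 -0.4382] size [0.053 0.013] yaw -3.002
px [330. 266.] at [ 0.5821 -0.3164] size [0.0126 0.053 ] yaw 0.766
```

Run:
```python
from h import *
f=np.load("last.npz")["f"]; cv2.imwrite("pics/w11.png",cv2.resize(f[70:260,170:350,::-1],None,fx=3,fy=3,interpolation=cv2.INTER_CUBIC))
```

```text
(no output)
```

View pics/w11.png

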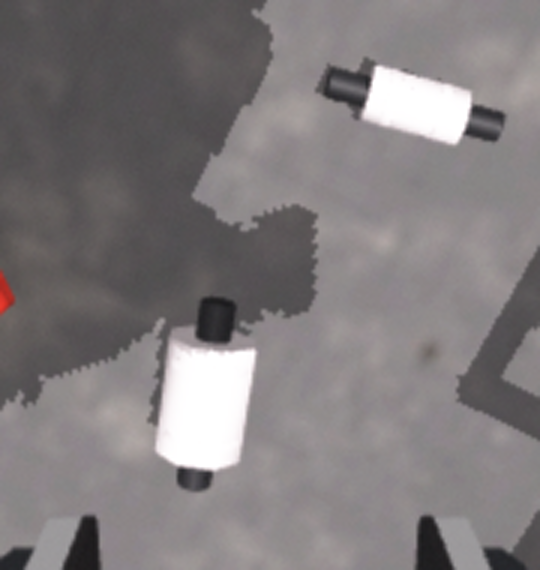

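Run:
```python
from h import *
d=np.load("last.npz"); C=(d["f"],d["K"],d["R"],d["t"])
for n,a,b,z in [("wide",(217,300),(194,487),.014),("short",(325,84),(503,124),.008)]:
    A=ray(C,np.array(a)/3+[170,70],z);B=ray(C,np.array(b)/3+[170,70],z);v=B-A
    print(n,((A+B)/2)[:2].round(4),np.linalg.norm(v).round(4),np.arctan2(v[1],v[0]).round(3))
```

```text
wide [ 0.5631 -0.4173] 0.0564 0.324
short [ 0.4668 -0.4016] 0.0487 1.814
```

Call:
servo_tool:
  targets:
    - [[0, 0, -1.26, 0.35, -0.15, -0.8, 48], [0, 0, -1.26, 0.35, -0.15, -1.7, 48], [0, 0, -1.26, 0.35, -0.15, -2.4, 48], [0, 0, -1.26, 0.35, -0.15, -2.61, 48], [0, 0, -1.26, 0.35, -0.15, -2.61, 14], [0, 0, -1.26, 0.35, -0.15, -2.61, 14], [0, 0, -1.26, 0.35, -0.15, -2.61, 14], [0, 0, -1.26, 0.35, -0.15, -2.61, 14], [0, 0, -1.26, 0.35, -0.15, -2.61, 14], [0, 0, -1.26, 0.35, -0.15, -1.6, 14], [0, 0, -1.26, 0.35, -0.15, -0.4, 14], [0, 0, -1.26, 0.35, -0.15, 0.6, 14], [0, 0, -1.26, 0.35, -0.15, 0.6, 14]]

```text
t: 31.55
ee_pos: [0.5634, -0.4185, 0.1852]
tcp_rot: [-3.136, 0.004, -2.82]
wrist_force: [-0.2, 0.0, -1.5]
finger_gap: 0.264
grasp_force: 59.2
```

Call:
servo_tool:
  targets:
    - [[0, 0, -1.0, 0.1, 1.1, 0.2, 14], [0, 0, -2.4, 0.2, 2.3, 0.2, 14], [0, 0, -3.41, 0.3, 3.5, 0.2, 14], [0, 0, -3.41, 0.45, 4.7, 0.2, 14], [0, 0, -3.41, 0.57, 5.9, 0.2, 14], [0, 0, -3.41, 0.57, 6.9, 0, 14], [0, 0, -3.41, 0.57, 7.45, -0.4, 14], [0, 0, -3.41, 0.57, 7.45, -1.3, 14], [0, 0, -3.41, 0.57, 7.45, -2.2, 14], [0, 0, -3.41, 0.57, 7.45, -2.7, 14], [0, 0, -3.41, 0.57, 7.45, -2.7, 14]]

```text
t: 32.92
ee_pos: [0.5901, -0.0448, 0.0439]
tcp_rot: [3.141, -0.002, 3.107]
wrist_force: [-0.3, -0.8, 0.1]
finger_gap: 0.26
grasp_force: 61.0
```

Run:
```python
from h import *
C=cam("wrist"); save(C[0],"w12"); np.savez("w12",f=C[0],K=C[1],R=C[2],t=C[3])
```

```text
(no output)
```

View pics/w12.png

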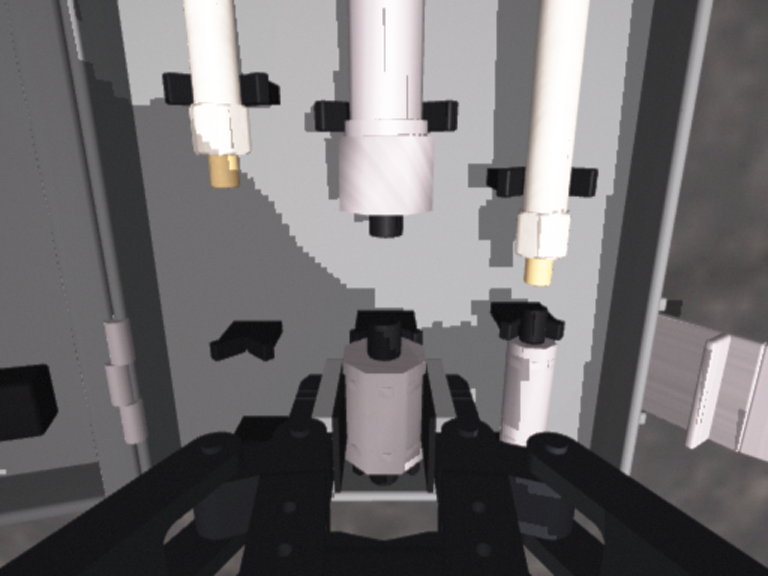

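Run:
```python
from h import *
d=np.load("w12.npz"); C=(d["f"],d["K"],d["R"],d["t"])
for n,q,z in [("wide stub end top",(384,321),.0395),("wide body top near",(384,357),.0465),("wide rib back",(384,311),.028),("L rib back",(520,304),.028),("L stub end",(534,308),.030),("L body",(530,343),.033),("S rib backL",(228,322),.028),("S rib backR",(281,321),.028),("S rib frontL",(212,345),.028)]:
    print(n,ray(C,np.array(q)/1.5,z).round(4))
```

```text
wide stub end top [ 0.5627 -0.0444  0.0395]
wide body top near [ 0.5706 -0.0446  0.0465]
wide rib back [ 0.5638 -0.0444  0.028 ]
L rib back [ 0.563  -0.0029  0.028 ]
L stub end [0.5637 0.0008 0.03  ]
L body [ 0.5738 -0.0007  0.033 ]
S rib backL [ 0.5657 -0.0925  0.028 ]
S rib backR [ 0.566  -0.0762  0.028 ]
S rib frontL [ 0.5732 -0.0985  0.028 ]
```

Call:
servo_tool:
  targets:
    - [[0, 0, 0, 0.02, 0, 0, 14], [0, 0, 0, 0.02, 0, -0.06, 14], [0, 0, 0, 0.02, 0, -0.12, 14], [0, 0, 0, 0.02, 0, -0.16, 14], [0, 0, 0, 0.02, 0, -0.16, 14], [0, 0, 0, 0.02, 0, -0.16, 14]]

```text
t: 33.72
ee_pos: [0.593, -0.0453, 0.0376]
tcp_rot: [3.141, 0.003, 3.107]
wrist_force: [8.7, -0.8, -0.5]
finger_gap: 0.262
grasp_force: 60.9
```

Call:
servo_tool:
  targets:
    - [[0, 0, 0, 0.0, 0, 0.1, 14], [0, 0, 0, 0.07, 0, 0.1, 14], [0, 0, 0, 0.07, 0, 0.0, 14], [0, 0, 0, 0.07, 0, 0.0, 14], [0, 0, 0, 0.07, 0, 0.0, 14]]

```text
t: 34.35
ee_pos: [0.5949, -0.0453, 0.037]
tcp_rot: [-3.141, -0.001, 3.107]
wrist_force: [0.3, -0.7, 0.0]
finger_gap: 0.261
grasp_force: 60.9
```

Call:
servo_tool:
  targets:
    - [[0, 0, 0, 0.0, 0, -0.03, 14], [0, 0, 0, 0.0, 0, -0.03, 14]]

```text
t: 34.6
ee_pos: [0.5951, -0.045, 0.0359]
tcp_rot: [3.141, 0.0, 3.107]
wrist_force: [-2.2, 1.5, 4.1]
finger_gap: 0.259
grasp_force: 61.6
```

Call:
servo_tool:
  targets:
    - [[0, 0, 0, 0, 0, 0, 36], [0, 0, 0, 0, 0, 0, 36], [0, 0, 0, 0, 0, 0, 36], [0, 0, 0, 0, 0, 0, 36], [0, 0, 0, 0, 0, 0.5, 36], [0, 0, 0, 0, 0, 1.5, 36], [0, 0, 0, 0, 0, 2.6, 36], [0, 0, -1.7, -0.4, -1.0, 3.4, 40], [0, 0, -3.4, -0.9, -2.1, 3.4, 40], [0, 0, -5.1, -1.4, -3.2, 3.4, 40], [0, 0, -6.8, -1.9, -4.3, 3.4, 40], [0, 0, -8.5, -2.3, -5.4, 3.4, 40], [0, 0, -10.2, -2.57, -6.5, 3.4, 40], [0, 0, -11.9, -2.57, -7.1, 3.0, 40], [0, 0, -12.34, -2.57, -7.1, 2.3, 40], [0, 0, -12.34, -2.57, -7.1, 2.3, 40], [0, 0, -12.34, -2.57, -7.1, 2.3, 40], [0, 0, -12.34, -2.57, -7.1, 2.3, 40]]

```text
t: 36.85
ee_pos: [0.4671, -0.4003, 0.1522]
tcp_rot: [3.141, 0.001, 1.816]
wrist_force: [0.5, 0.1, -0.8]
finger_gap: 0.468
grasp_force: 0.0
```

```bash
python3 -c "
from det import *
det(.008,'guard_short')"
```

```text
(array([ 0.46703735, -0.40032219,  0.15194692]), array([3.14067759e+00, 1.13514091e-03, 1.81558547e+00]))
guard_short [([254, 186], 0.85, [0.4651, -0.4024])] [[248.0, 159.0, 266.0, 212.0]]
px [256. 186.] at [ 0.4672 -0.4027] size [0.0298 0.015 ] yaw 1.757
px [317. 264.] at [ 0.5401 -0.4623] size [0.0132 0.0535] yaw -1.057
```

Call:
servo_tool:
  targets:
    - [[0, 0, 0, 0, -0.04, -0.9, 36], [0, 0, 0, 0, -0.04, -1.8, 36], [0, 0, 0, 0, -0.04, -2.4, 36], [0, 0, 0, 0, -0.04, -2.63, 36], [0, 0, 0, 0, -0.04, -2.63, 5], [0, 0, 0, 0, -0.04, -2.63, 5], [0, 0, 0, 0, -0.04, -2.63, 5], [0, 0, 0, 0, -0.04, -2.63, 5], [0, 0, 0, 0, -0.04, -2.63, 5], [0, 0, 0, 0, -0.04, -1.8, 5], [0, 0, 0, 0, -0.04, -0.6, 5], [0, 0, 0, 0, -0.04, 0.6, 5], [0, 0, 0, 0, -0.04, 0.6, 5]]

```text
t: 38.62
ee_pos: [0.4678, -0.4033, 0.1854]
tcp_rot: [3.137, 0.006, 1.815]
wrist_force: [-0.3, 0.3, -0.7]
finger_gap: 0.141
grasp_force: 58.9
```

Call:
servo_tool:
  targets:
    - [[0, 0, 1.7, 0.2, 0.3, 0.4, 5], [0, 0, 3.4, 0.6, 1.0, 0.4, 5], [0, 0, 5.1, 1.0, 2.0, 0.4, 5], [0, 0, 6.8, 1.5, 3.0, 0.4, 5], [0, 0, 8.5, 2.0, 4.0, 0.4, 5], [0, 0, 10.2, 2.4, 5.0, 0.4, 5], [0, 0, 11.9, 2.52, 6.0, 0.2, 5], [0, 0, 12.33, 2.52, 6.23, -0.2, 5], [0, 0, 12.33, 2.52, 6.23, -1.0, 5], [0, 0, 12.33, 2.52, 6.23, -1.8, 5], [0, 0, 12.33, 2.52, 6.23, -2.4, 5], [0, 0, 12.33, 2.52, 6.23, -2.6, 5], [0, 0, 12.33, 2.52, 6.23, -2.6, 5]]

```text
t: 40.25
ee_pos: [0.5927, -0.0907, 0.0509]
tcp_rot: [-3.142, -0.0, 3.106]
wrist_force: [-0.7, -0.0, -0.1]
finger_gap: 0.136
grasp_force: 58.9
```

Run:
```python
from h import *
C=cam("wrist"); save(C[0],"w13"); np.savez("w13",f=C[0],K=C[1],R=C[2],t=C[3])
```

```text
(no output)
```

View pics/w13.png

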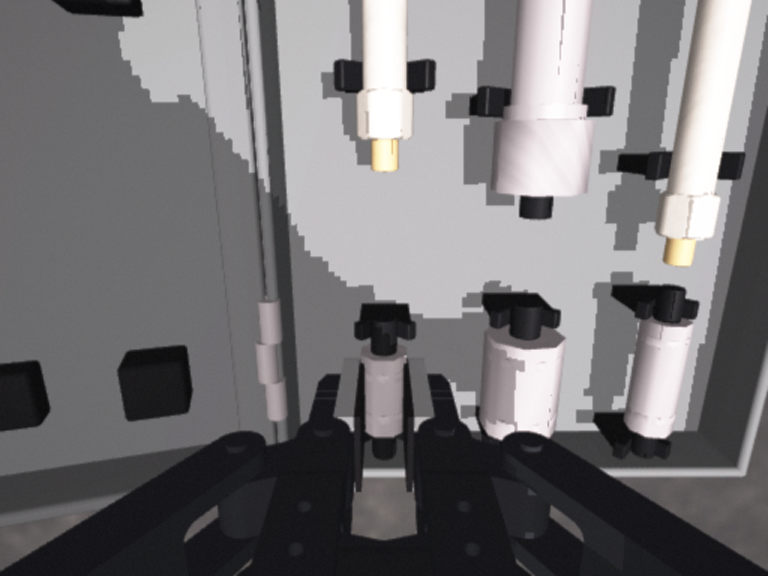

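Call:
servo_tool:
  targets:
    - [[0, 0, 0, 0.0, 0, -0.1, 5], [0, 0, 0, 0.0, 0, -0.17, 5], [0, 0, 0, 0.0, 0, -0.22, 5], [0, 0, 0, 0, 0, -0.22, 5], [0, 0, 0, 0, 0, -0.22, 5]]

```text
t: 40.92
ee_pos: [0.5935, -0.0908, 0.0399]
tcp_rot: [-3.142, 0.002, 3.106]
wrist_force: [6.7, -0.8, -3.0]
finger_gap: 0.137
grasp_force: 58.6
```

Call:
servo_tool:
  targets:
    - [[0, 0, 0, 0.0, 0, 0.1, 5], [0, 0, 0, 0.06, 0, 0.1, 5], [0, 0, 0, 0.06, 0, 0.0, 5], [0, 0, 0, 0.06, 0, 0.0, 5], [0, 0, 0, 0.06, 0, 0.0, 5]]

```text
t: 41.55
ee_pos: [0.5954, -0.0907, 0.0395]
tcp_rot: [-3.142, -0.001, 3.106]
wrist_force: [-0.8, 0.6, 0.3]
finger_gap: 0.136
grasp_force: 59.4
```

Call:
servo_tool:
  targets:
    - [[0, 0, 0, 0, 0, 0, 26], [0, 0, 0, 0, 0, 0, 26], [0, 0, 0, 0, 0, 0, 26], [0, 0, 0, 0, 0, 0, 26], [0, 0, 0, 0, 0, 0.5, 26], [0, 0, 0, 0, 0, 1.5, 26], [0, 0, 0, 0, 0, 2.6, 26], [0, 0, 0, -0.6, -1.0, 3.4, 26], [0, 0, 0, -1.2, -2.0, 3.4, 26], [0, 0, 0, -1.8, -3.0, 3.4, 26], [0, 0, 0, -2.4, -4.0, 3.4, 26], [0, 0, 0, -2.5, -4.6, 3.4, 26], [0, 0, 0, -2.5, -4.6, 3.4, 26], [0, 0, 0, -2.5, -4.6, 3.4, 26]]

```text
t: 43.3
ee_pos: [0.471, -0.3199, 0.2098]
tcp_rot: [3.141, 0.0, 3.107]
wrist_force: [-0.0, 0.9, 0.5]
finger_gap: 0.307
grasp_force: 0.0
```

```bash
cat > hd.py <<'E'
from h import *
from scipy.optimize import least_squares
CX,CY,PS=.4965,-.0435,-.034
def loc(x,y,z): c,s=np.cos(PS),np.sin(PS); return np.array([CX+c*x-s*y,CY+s*x+c*y,z])
def lid(th,a,b,x=0.): return loc(x,-.084+a*np.cos(th)-b*np.sin(th),.028+a*np.sin(th)+b*np.cos(th))
def hp(th): return lid(th,.206,.012)
E
python3 - <<'E'
from hd import *
C=cam("wrist"); save(C[0],"w14"); np.savez("w14",f=C[0],K=C[1],R=C[2],t=C[3]); print(pose()[:2])
m=r.mark_of("wrist","handle")[:2]; b=r.recognise("wrist","handle")[:1]; print(m,b)
for th in [2.7,2.75,2.8,2.85,2.9,2.95]: print(th,hp(th).round(4),proj(C,np.array([hp(th),lid(th,.206,.012,-.042),lid(th,.206,.012,.042),lid(th,.168,0,-.137),lid(th,.168,0,.137)])).round(0).tolist())
E
```

```text
(array([ 0.47111851, -0.31965497,  0.20984392]), array([3.14120996e+00, 2.01245297e-04, 3.10735888e+00]))
[{'at': [249.8, 202.3], 'conf': 0.87}] [{'box': [243.4, 28.0, 481.9, 340.1], 'conf': 0.73}]
2.7 [ 0.4871 -0.3187  0.1052] [[259.0, 221.0], [259.0, 166.0], [258.0, 270.0], [320.0, 21.0], [302.0, 360.0]]
2.75 [ 0.487  -0.3223  0.0955] [[254.0, 216.0], [254.0, 163.0], [254.0, 264.0], [313.0, 23.0], [297.0, 354.0]]
2.8 [ 0.4869 -0.3255  0.0857] [[250.0, 212.0], [250.0, 161.0], [250.0, 258.0], [306.0, 25.0], [293.0, 348.0]]
2.85 [ 0.4868 -0.3281  0.0757] [[247.0, 207.0], [247.0, 158.0], [247.0, 252.0], [301.0, 27.0], [290.0, 341.0]]
2.9 [ 0.4867 -0.3302  0.0656] [[245.0, 204.0], [244.0, 156.0], [245.0, 247.0], [297.0, 29.0], [287.0, 335.0]]
2.95 [ 0.4867 -0.3318  0.0554] [[243.0, 200.0], [243.0, 154.0], [244.0, 242.0], [293.0, 31.0], [284.0, 330.0]]
```

View pics/w14.png

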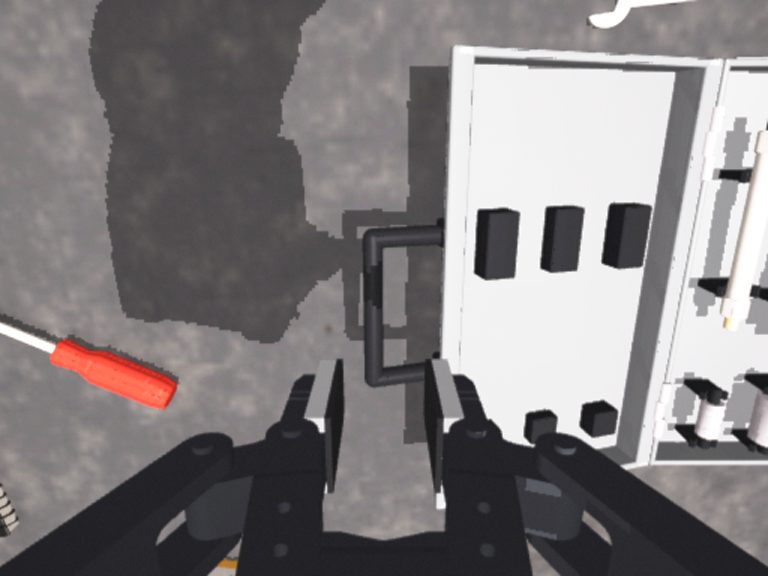

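Call:
servo_tool:
  targets:
    - [[0, 0, 0, 0.31, -0.15, -0.6, 26], [0, 0, 0, 0.31, -0.15, -1.4, 26], [0, 0, 0, 0.31, -0.15, -2.1, 26], [0, 0, 0, 0.31, -0.15, -2.5, 26], [0, 0, 0, 0.31, -0.15, -2.75, 26], [0, 0, 0, 0.31, -0.15, -2.75, 26], [0, 0, 0, 0.31, -0.15, -2.75, 4], [0, 0, 0, 0.31, -0.15, -2.75, 4], [0, 0, 0, 0.31, -0.15, -2.75, 4], [0, 0, 0, 0.31, -0.15, -2.75, 4], [0, 0, 0, 0.31, -0.15, -2.75, 4]]

```text
t: 44.82
ee_pos: [0.4866, -0.3267, 0.0728]
tcp_rot: [3.14, 0.0, 3.107]
wrist_force: [-0.2, 9.6, -4.0]
finger_gap: 0.102
grasp_force: 58.4
```

Run:
```python
from hd import *
p,rot,s=pose(); print(p,s["wrist_force"],s["finger_gap"],s["t"])
t0=2.86; h0=hp(t0)
for t in np.r_[np.arange(2.72,0,-.14),0]: print(round(t,2),((hp(t)-h0)/.05).round(2).tolist())
```

```text
[ 0.48656498 -0.32667192  0.0727976 ] [-0.19038722  9.58232159 -3.97704869] 0.10240532835700361 44.825
2.72 [0.01, 0.17, 0.55]
2.58 [0.01, 0.41, 1.08]
2.44 [0.02, 0.72, 1.56]
2.3 [0.04, 1.1, 2.0]
2.16 [0.05, 1.53, 2.38]
2.02 [0.07, 2.02, 2.69]
1.88 [0.09, 2.54, 2.94]
1.74 [0.11, 3.09, 3.11]
1.6 [0.12, 3.66, 3.2]
1.46 [0.14, 4.24, 3.21]
1.32 [0.16, 4.81, 3.14]
1.18 [0.18, 5.37, 2.99]
1.04 [0.2, 5.9, 2.76]
0.9 [0.22, 6.39, 2.46]
0.76 [0.23, 6.84, 2.1]
0.62 [0.25, 7.23, 1.67]
0.48 [0.26, 7.56, 1.2]
0.34 [0.27, 7.82, 0.69]
0.2 [0.27, 8.01, 0.14]
0.06 [0.28, 8.12, -0.43]
0.0 [0.28, 8.14, -0.67]
```

Call:
servo_tool:
  targets:
    - [[0, 0, 0, 0.01, 0.17, 0.55, 4], [0, 0, 0, 0.01, 0.41, 1.08, 4], [0, 0, 0, 0.02, 0.72, 1.56, 4], [0, 0, 0, 0.04, 1.1, 2.0, 4], [0, 0, 0, 0.05, 1.53, 2.38, 4], [0, 0, 0, 0.07, 2.02, 2.69, 4], [0, 0, 0, 0.09, 2.54, 2.94, 4]]

```text
t: 45.7
ee_pos: [0.4908, -0.204, 0.2224]
tcp_rot: [-3.135, 0.004, 3.103]
wrist_force: [-4.7, -15.2, 27.8]
finger_gap: 0.103
grasp_force: 62.0
```

Call:
servo_tool:
  targets:
    - [[0, 0, 0, 0, 0, 0, 4], [0, 0, 0, 0, 0, 0, 4]]

```text
t: 45.95
ee_pos: [0.4909, -0.2037, 0.2224]
tcp_rot: [-3.136, 0.004, 3.104]
wrist_force: [-9.6, -14.0, 38.8]
finger_gap: 0.105
grasp_force: 63.3
```

Run:
```python
from hd import *
p,rot,s=pose(); print(p,s["wrist_force"],s["wrist_torque"],s["finger_gap"])
H=loc(0,-.084,.028)
for q in [np.array([.4866,-.3267,.0748]),p+[0,0,.002]]:
    c,sn=np.cos(PS),np.sin(PS); d=q-H; y=-sn*d[0]+c*d[1]; print(y,d[2],np.hypot(y,d[2]),np.arctan2(d[2],y)-np.arctan2(.012,.206))
```

```text
[ 0.49089959 -0.20371125  0.22244144] [ -9.63539737 -13.95068622  38.7885118 ] [-2.95326564  2.01651452  0.104634  ] 0.10512542953931138
-0.1993728613203055 0.04680000000000001 0.20479203556546277 2.8528441635235073
-0.07630903081939522 0.19644144182462273 0.2107422792197428 1.8831256384106967
```

Run:
```python
from hd import *
B=np.array([.491,-.200,.219])
for t in np.r_[1.9,1.88,1.86,np.arange(1.74,0.05,-.14),.06,0]:
    q=hp(t)+[0,0,.003]; x=.4866+.6*.034*(q[1]+.327); print(round(t,2),(np.array([x-B[0],q[1]-B[1],q[2]-B[2]])/.05).round(2).tolist())
```

```text
1.9 [-0.04, -0.11, 0.06]
1.88 [-0.04, -0.03, 0.09]
1.86 [-0.04, 0.05, 0.12]
1.74 [-0.03, 0.52, 0.26]
1.6 [-0.01, 1.09, 0.35]
1.46 [-0.0, 1.67, 0.36]
1.32 [0.01, 2.24, 0.29]
1.18 [0.02, 2.8, 0.14]
1.04 [0.03, 3.33, -0.09]
0.9 [0.04, 3.82, -0.38]
0.76 [0.05, 4.27, -0.75]
0.62 [0.06, 4.66, -1.17]
0.48 [0.07, 4.99, -1.64]
0.34 [0.07, 5.25, -2.16]
0.2 [0.07, 5.44, -2.71]
0.06 [0.08, 5.55, -3.27]
0.06 [0.08, 5.55, -3.27]
0.0 [0.08, 5.57, -3.52]
```

Call:
servo_tool:
  targets:
    - [[0, 0, 0, -0.04, -0.03, 0.09, 4], [0, 0, 0, -0.04, -0.03, 0.09, 4], [0, 0, 0, -0.03, 0.52, 0.26, 4], [0, 0, 0, -0.01, 1.09, 0.35, 4], [0, 0, 0, 0, 1.67, 0.36, 4], [0, 0, 0, 0, 1.67, 0.36, 4]]

```text
t: 46.7
ee_pos: [0.4929, -0.1156, 0.2392]
tcp_rot: [3.141, 0.007, 3.109]
wrist_force: [9.2, 1.0, 10.3]
finger_gap: 0.101
grasp_force: 63.7
```

Call:
servo_tool:
  targets:
    - [[0, 0, 0, 0.04, 0.58, -0.04, 4], [0, 0, 0, 0.06, 1.14, -0.19, 4], [0, 0, 0, 0.07, 1.67, -0.42, 4], [0, 0, 0, 0.08, 2.17, -0.71, 4], [0, 0, 0, 0.09, 2.62, -1.09, 4], [0, 0, 0, 0.1, 3.01, -1.51, 4], [0, 0, 0, 0.1, 3.01, -1.51, 4]]

```text
t: 47.58
ee_pos: [0.4964, 0.0351, 0.1618]
tcp_rot: [3.14, 0.002, 3.109]
wrist_force: [1.7, 8.6, 2.6]
finger_gap: 0.098
grasp_force: 64.9
```

Call:
servo_tool:
  targets:
    - [[0, 0, 0, 0.01, 0.35, -0.47, 4], [0, 0, 0, 0.01, 0.61, -0.99, 4], [0, 0, 0, 0.02, 0.8, -1.4, 4], [0, 0, 0, 0.02, 0.88, -1.8, 4], [0, 0, 0, 0.02, 0.92, -2.1, 4], [0, 0, 0, 0.02, 0.93, -2.25, 4], [0, 0, 0, 0.02, 0.93, -2.25, 4]]

```text
t: 48.45
ee_pos: [0.4977, 0.0803, 0.0496]
tcp_rot: [3.14, 0.002, 3.107]
wrist_force: [4.0, 5.9, -3.3]
finger_gap: 0.101
grasp_force: 66.9
```

Call:
servo_tool:
  targets:
    - [[0, 0, 0, 0, 0, -0.08, 4], [0, 0, 0, 0, 0, -0.16, 4], [0, 0, 0, 0, 0, -0.16, 4], [0, 0, 0, 0, 0, -0.16, 4]]

```text
t: 48.95
ee_pos: [0.4977, 0.0808, 0.0422]
tcp_rot: [3.139, 0.003, 3.107]
wrist_force: [1.8, 8.6, 0.5]
finger_gap: 0.102
grasp_force: 67.3
```

Call:
servo_tool:
  targets:
    - [[0, 0, 0, 0, 0, -0.06, 4], [0, 0, 0, 0, 0, -0.12, 4], [0, 0, 0, 0, 0, -0.12, 4], [0, 0, 0, 0, 0, -0.12, 4]]

```text
t: 49.45
ee_pos: [0.4988, 0.081, 0.0383]
tcp_rot: [3.138, 0.007, 3.107]
wrist_force: [-3.6, 6.2, 52.9]
finger_gap: 0.097
grasp_force: 78.3
```

Call:
servo_tool:
  targets:
    - [[0, 0, 0, 0, 0, 0.06, 4], [0, 0, 0, 0, 0, 0.06, 28], [0, 0, 0, 0, 0, 0.06, 28], [0, 0, 0, 0, 0, 0.06, 28], [0, 0, 0, 0, 0, 0.06, 28], [0, 0, 0, 0, 0, 0.7, 28], [0, 0, 0, 0, 0, 1.5, 28], [0, 0, 0, 0, 0, 2.4, 28], [0, 0, 0, 0, 0, 3.4, 28], [0, 0, 0, 0, 0, 4.4, 28], [0, 0, 0, -1.0, 0, 4.4, 28], [0, 0, 0, -1.8, 0, 4.4, 0], [0, 0, 0, -1.8, 0, 4.4, 0], [0, 0, 0, -1.8, 0, 4.4, 0]]

```text
t: 51.2
ee_pos: [0.4072, 0.0793, 0.2554]
tcp_rot: [3.142, 0.001, 3.106]
wrist_force: [-0.2, 0.4, -0.1]
finger_gap: -0.001
grasp_force: 0.0
```

Run:
```python
from hd import *
C=cam("wrist"); np.savez("w15",f=C[0],K=C[1],R=C[2],t=C[3]); print(pose()[0])
for k,z in [("handle",.04),("clip_near_tip",.051),("clip_far_tip",.051),("lid",.04),("case",.0)]:
  print(k,[(np.round(a["at"]).tolist(),round(a["conf"],2),ray(C,a["at"],z)[:2].round(4).tolist()) for a in r.mark_of("wrist",k)[:2]],[np.round(a["box"]).tolist() for a in r.recognise("wrist",k)[:1]])
print("exp handle",hp(0),proj(C,hp(0)),"near",loc(-.09,.114,.051),proj(C,loc(-.09,.114,.051)),"far",loc(.09,.114,.051))
print("lid corners",proj(C,np.array([loc(x,y,.054) for x in(-.137,.137) for y in (-.084,.084)])))
for c in ["top","scene"]:
  CC=cam(c)
  for k,z in [("handle",.04),("clip_near_tip",.051),("clip_far_tip",.051)]:
    print(c,k,[(round(a["conf"],2),np.round(a["at"]).tolist(),ray(CC,a["at"],z)[:2].round(3).tolist()) for a in r.mark_of(c,k)[:2]])
  print(proj(CC,np.array([hp(0),hp(.05),loc(-.09,.114,.051)])).round(1).tolist())
```

```text
[0.40733235 0.07928592 0.25519526]
handle [([261.0, 246.0], 0.72, [0.4993, 0.0822])] [[62.0, 123.0, 267.0, 351.0]]
clip_near_tip [([255.0, 173.0], 0.56, [0.4106, 0.0784])] [[228.0, 150.0, 258.0, 191.0]]
clip_far_tip [([263.0, 246.0], 0.75, [0.4949, 0.0839])] []Traceback (most recent call last):
  File "<stdin>", line 4, in <module>
ValueError: it knows: bench_syringe, case, clip_far_tip, clip_near_tip, column_long_mid, column_short_mid, column_wide, guard_long, guard_short, guard_wide, handle, seat_column_long, seat_column_short, seat_colum
```

Call:
servo_tool:
  targets:
    - [[0, 0, 0, 0.06, 1.12, -1.0, 0], [0, 0, 0, 0.06, 1.12, -2.0, 0], [0, 0, 0, 0.06, 1.12, -3.0, 0], [0, 0, 0, 0.06, 1.12, -4.05, 0], [0, 0, 0, 0.06, 1.12, -4.05, 0], [0, 0, 0, 0.06, 0.6, -4.05, 0], [0, 0, 0, 0.06, 0.35, -4.05, 0], [0, 0, 0, 0.06, 0.2, -4.05, 0], [0, 0, 0, 0.06, 0.05, -4.05, 0], [0, 0, 0, 0.06, 0.05, -4.05, 0]]

```text
t: 52.8
ee_pos: [0.4105, 0.0822, 0.0544]
tcp_rot: [3.14, 0.003, 3.106]
wrist_force: [-0.1, 0.8, 0.2]
finger_gap: 0.0
grasp_force: 0.4
```

Call:
servo_tool:
  targets:
    - [[0, 0, 0, 0, -0.1, 0, 0], [0, 0, 0, 0, -0.2, 0, 0], [0, 0, 0, 0, -0.28, 0, 0], [0, 0, 0, 0, -0.28, 0, 0]]

```text
t: 53.3
ee_pos: [0.4098, 0.0685, 0.0529]
tcp_rot: [3.14, 0.001, 3.107]
wrist_force: [-0.1, 8.9, 5.3]
finger_gap: -0.001
grasp_force: 4.1
```

Call:
servo_tool:
  targets:
    - [[0, 0, 0, 0, -0.08, 0, 0], [0, 0, 0, 0, -0.14, 0, 0], [0, 0, 0, 0, -0.14, 0, 0], [0, 0, 0, 0, -0.14, 0, 0]]

```text
t: 53.8
ee_pos: [0.4101, 0.066, 0.053]
tcp_rot: [3.133, 0.002, 3.113]
wrist_force: [-7.3, 40.4, 10.6]
finger_gap: -0.001
grasp_force: 20.6
```

Call:
servo_tool:
  targets:
    - [[0, 0, 0, 0, 0.6, 0, 0], [0, 0, 0, 0, 1.3, 0, 0], [0, 0, 0, 0, 1.3, 1.0, 0], [0, 0, 0, 0, 1.3, 2.0, 0], [0, 0, 0, 0, 0.8, 3.2, 0], [0, 0, 0, 0.5, 0.8, 4.0, 0], [0, 0, 0, 1.0, 0.8, 4.0, 0], [0, 0, 0, 1.0, 0.8, 4.0, 0], [0, 0, 0, 1.0, 0.8, 4.0, 0]]

```text
t: 54.92
ee_pos: [0.459, 0.1005, 0.2525]
tcp_rot: [-3.141, -0.001, 3.106]
wrist_force: [0.1, -0.5, -0.5]
finger_gap: -0.002
grasp_force: 0.0
```

Run:
```python
from hd import *
C=cam("wrist"); np.savez("w16",f=C[0],K=C[1],R=C[2],t=C[3]); print(pose()[0])
for c,CC in [("wrist",C),("top",None),("scene",None)]:
  if CC is None: CC=cam(c)
  for k,z in [("handle",.04),("clip_near_tip",.055),("clip_far_tip",.051)]:
    print(c,k,[(round(a["conf"],2),np.round(a["at"]).tolist(),ray(CC,a["at"],z)[:2].round(4).tolist()) for a in r.mark_of(c,k)[:2]],[np.round(a["box"]).tolist() for a in r.recognise(c,k)[:1]])
  P=np.array([hp(0),hp(.05)]+[loc(-.09,.089+.048*np.sin(a),.01+.048*np.cos(a)) for a in (0,.15,.5)]+[loc(.09,.089+.048*np.sin(a),.01+.048*np.cos(a)) for a in (0,.5)])
  print(proj(CC,P).round(1).tolist())
```

```text
[0.45894795 0.10063124 0.25250535]
wrist handle [(0.89, [242.0, 207.0], [0.5017, 0.0833]), (0.2, [108.0, 281.0], [0.5885, -0.0789])] [[27.0, 73.0, 245.0, 319.0]]
wrist clip_near_tip [(0.88, [204.0, 125.0], [0.411, 0.0512])] [[193.0, 105.0, 213.0, 141.0]]
wrist clip_far_tip [] [[212.0, 255.0, 224.0, 283.0]]
[[237.3, 206.1], [236.0, 209.3], [200.3, 124.0], [207.8, 123.9], [224.8, 123.4], [208.6, 287.1], [229.5, 284.1]]
top handle [(0.77, [220.0, 197.0], [0.4989, 0.0758]), (0.39, [218.0, 136.0], [0.7046, 0.0858])] [[220.0, 157.0, 284.0, 241.0]]
top clip_near_tip [] []
top clip_far_tip [(0.42, [222.0, 167.0], [0.5998, 0.0693])] []
[[219.2, 196.9], [219.3, 196.8], [227.7, 224.8], [225.5, 224.7], [220.8, 224.5], [230.2, 169.6], [223.3, 169.5]]
scene handle [(0.66, [216.0, 198.0], [0.4977, 0.0775])] [[198.0, 171.0, 302.0, 258.0]]
scene clip_near_tip [(0.57, [208.0, 216.0], [0.4097, 0.0458])] []
scene clip_far_tip [(0.45, [233.0, 177.0], [0.5939, 0.0781])] [[232.0, 174.0, 242.0, 190.0]]
[[216.3, 197.1], [216.4, 194.3], [206.7, 214.5], [204.4, 213.7], [199.5, 213.2], [243.4, 179.1], [236.6, 178.3]]
```

Call:
servo_tool:
  targets:
    - [[0, 0, 0, 1.0, 0.55, 0, 0], [0, 0, 0, 2.0, 0.55, 0, 0], [0, 0, 0, 2.61, 0.55, -0.5, 0], [0, 0, 0, 2.61, 0.55, -1.6, 0], [0, 0, 0, 2.61, 0.55, -2.7, 0], [0, 0, 0, 2.61, 0.55, -3.99, 0], [0, 0, 0, 2.61, 0.55, -3.99, 0], [0, 0, 0, 2.61, 0.1, -3.99, 0], [0, 0, 0, 2.61, -0.2, -3.99, 0], [0, 0, 0, 2.61, -0.4, -3.99, 0], [0, 0, 0, 2.61, -0.6, -3.99, 0], [0, 0, 0, 2.61, -0.72, -3.99, 0], [0, 0, 0, 2.61, -0.78, -3.99, 0], [0, 0, 0, 2.61, -0.78, -3.99, 0]]

```text
t: 57.72
ee_pos: [0.5906, 0.0627, 0.054]
tcp_rot: [3.14, 0.001, 3.106]
wrist_force: [0.1, 5.0, 4.5]
finger_gap: -0.003
grasp_force: 2.5
```

Call:
servo_tool:
  targets:
    - [[0, 0, 0, 0, -0.06, 0, 0], [0, 0, 0, 0, -0.12, 0, 0], [0, 0, 0, 0, -0.12, 0, 0], [0, 0, 0, 0, -0.12, 0, 0]]

```text
t: 58.22
ee_pos: [0.5907, 0.0609, 0.0542]
tcp_rot: [3.134, 0.002, 3.109]
wrist_force: [-0.8, 26.1, 4.7]
finger_gap: -0.002
grasp_force: 13.2
```

Call:
servo_tool:
  targets:
    - [[0, 0, 0, 0, -0.06, 0, 0], [0, 0, 0, 0, -0.06, 0, 0], [0, 0, 0, 0, 0.6, 0, 0], [0, 0, 0, 0, 1.3, 0, 0], [0, 0, 0, 0, 1.3, 1.0, 0], [0, 0, 0, 0, 1.3, 2.0, 0], [0, 0, 0, -1.0, 0.8, 3.2, 0], [0, 0, 0, -2.0, 0.8, 4.0, 0], [0, 0, 0, -2.6, 0.8, 4.0, 0], [0, 0, 0, -2.6, 0.8, 4.0, 0], [0, 0, 0, -2.6, 0.8, 4.0, 0]]

```text
t: 59.6
ee_pos: [0.4606, 0.0957, 0.2534]
tcp_rot: [-3.141, 0.001, 3.106]
wrist_force: [-0.2, -0.7, -0.1]
finger_gap: -0.001
grasp_force: 0.0
```

Run:
```python
from hd import *
C=cam("wrist"); print(pose()[0])
for c,CC in [("wrist",C),("top",None),("scene",None)]:
  if CC is None: CC=cam(c)
  for k in ["handle","clip_near_tip","clip_far_tip"]:
    print(c,k,[(round(a["conf"],2),np.round(a["at"],1).tolist()) for a in r.mark_of(c,k)[:1]],[np.round(a["box"]).tolist() for a in r.recognise(c,k)[:1]])
  P=np.array([hp(0),hp(.05)]+[loc(.09*s,.089+.048*np.sin(a),.01+.048*np.cos(a)) for s in(-1,1) for a in (0,.15,.5)])
  print(proj(CC,P).round(1).tolist())
# clip brightness profile: last wrist frame compare near/far clip symmetric strips
f=C[0]; cv2.imwrite("pics/w17.png",f[:,:,::-1]); g=cv2.cvtColor(f,cv2.COLOR_RGB2GRAY)
for s in (-1,1):
    ys=np.arange(.06,.125,.003); q=proj(C,np.array([loc(.09*s,y,.054) for y in ys])).round().astype(int)
    print(s,[int(g[v,u]) for u,v in q])
```

```text
[0.46071564 0.09575543 0.25306431]
wrist handle [(0.57, [243.9, 203.0])] [[34.0, 69.0, 249.0, 318.0]]
wrist clip_near_tip [(0.74, [210.0, 122.7])] [[196.0, 104.0, 216.0, 141.0]]
wrist clip_far_tip [(0.91, [217.7, 283.7])] [[204.0, 253.0, 222.0, 289.0]]
[[241.6, 203.9], [240.4, 207.1], [205.2, 121.6], [212.7, 121.6], [229.6, 121.1], [212.8, 284.9], [219.3, 284.6], [233.6, 281.9]]
top handle [(0.84, [222.1, 195.0])] [[219.0, 157.0, 283.0, 242.0]]
top clip_near_tip [] []
top clip_far_tip [(0.43, [229.7, 169.5])] [[219.0, 161.0, 282.0, 242.0]]
[[219.2, 196.9], [219.3, 196.8], [227.7, 224.8], [225.5, 224.7], [220.8, 224.5], [230.2, 169.6], [228.0, 169.5], [223.3, 169.5]]
scene handle [(0.6, [215.5, 195.1])] [[199.0, 173.0, 303.0, 256.0]]
scene clip_near_tip [(0.56, [207.7, 209.8])] [[199.0, 173.0, 303.0, 266.0]]
scene clip_far_tip [(0.75, [249.0, 170.0])] [[240.0, 176.0, 245.0, 185.0]]
[[216.3, 197.1], [216.4, 194.3], [206.7, 214.5], [204.4, 213.7], [199.5, 213.2], [243.4, 179.1], [241.2, 178.5], [236.6, 178.3]]
-1 [236, 239, 239, 239, 239, 239, 203, 184, 255, 255, 225, 254, 130, 149, 120, 114, 114, 117, 126, 120, 121, 120]
1 [228, 228, 229, 230, 230, 229, 97, 118, 254, 254, 239, 209, 42, 30, 32, 29, 31, 30, 27, 30, 30, 31]
```

Run:
```python
import cv2
g=cv2.imread("pics/w17.png",0)
for v in range(98,148,3): print(v,*["%3d"%x for x in g[v,186:222]])
print()
for v in range(246,296,3): print(v,*["%3d"%x for x in g[v,194:230]])
```

```text
98 239 240 240 240 239 235 216 136  97  90 120 231 238 240 241 243 244 243 214 147 111 176 234 239 240 241 242 243 242 222 122 111 110 111 112 113
101 239 240 239 240 240 237 220 152 101  91 110 203 234 238 241 241 243 242 220 164 104 105 121 120 138 196 236 237 208 151 116 112 112 114 119 119
104 239 239 239 240 240 239 228 214 121  94  94 162 252 254 255 255 254 255 255 254 214 149 215 254 251 177 140 141 177 211 133 114 116 117 120 124
107 240 239 240 239 240 239 228 188 105  91 102 191 253 254 255 255 255 255 255 254 211 146 202 254 253 201 142 139 177 218 139 117 118 120 123 126
110 239 239 239 239 239 238 231 201 118  94  96 147 239 254 255 255 255 255 255 254 210 152 179 254 254 223 147 133 150 225 145 119 120 122 127 131
113 239 238 238 239 238 238 234 210 124  96  93 116 219 254 255 255 255 255 255 254 233 178 175 253 254 236 155 134 152 230 140 119 121 122 126 127
116 238 238 238 238 238 238 236 217 137  97  89 100 195 254 255 255 255 255 255 255 254 209 172 253 254 250 169 134 147 214 140 122 122 123 123 121
119 238 238 238 238 238 238 237 218 149  99  93 102 194 254 255 2
[... 3231 characters left out ...]
 177 100  91 118 231 253 254 254 254 254 253 241 172 233 251 189  82  41  30  29  29  31  29  31  30  29  30
285 229 229 229 230 230 230 230 229 223 187 113  93 102 194 254 254 254 254 254 254 252 181  98  45  32  29  29  30  31  31  30  29  31  30  29  31
288 229 230 229 230 230 230 230 230 227 196 119  94 107 199 250 252 252 251 251 250 225 101  38  30  30  28  30  30  30  30  29  33  39  43  46  46
291 228 229 229 228 229 229 229 229 228 201 133  99 100 167 225 229 229 227 221 150  55  32  29  30  29  31  30  29  29  31  31  30  29  32  33  34
294 138 222 228 229 228 229 228 228 225 199 116  88  69  87 104  71  41  33  31  31  30  31  30  29  31  31  30  30  29  32  28  30  30  30  31  31
```

```bash
python3 -c "
from h import *
print(r.sign_off())"
```

```text
the job is handed in; nothing more can be done
None
```

I put all three columns and all three guard cartridges in their rows, closed the lid and swung both clips up over its rim, then handed the job in at about 60 s; the clips and lid were confirmed only by contact forces and image readings, because my picture allowance was used up.

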